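# Set up a timed light test on a colony-counter panel in a rework frame

### The arm

A 7-joint arm with a two-finger parallel gripper is mounted at the origin on the work surface. World frame = base frame: x ahead of the robot, y to its left, z up, the work surface at z = 0. Lengths are in m, angles in rad, forces in N, time in s.
With the tool pointing down it reaches from about 0.4 to 0.85 m from the base axis. Payload 4.5 kg.
Tool frame: the origin (TCP) lies between the finger pads; the fingertips stand r.finger_overhang ahead of it and the grasp point (between the pads) lies 8 mm behind it (r.finger_overhang is the distance from the TCP to the fingertips, in m); z points along the fingers, x is the direction in which the jaws open and shut, and the axes are right-handed (so a half turn about z gives the same grasp; the last joint's range is limited). The gripper opens to 88 mm and grips with 3 to 60 N. Pads are 18 mm wide; open, the fingers measure 123 mm over their backs; the gripper's body (75 mm by 187 mm) begins 45 mm behind the grasp point.
Start: joints at [1.254, 0.689, -0.195, 1.565, 0.157, 0.902, -0.215], TCP at [0.215, -0.587, 0.25] pointing down, gripper open.
Joint ranges: [-3.01, 3.01], [-0.46, 2.08], [-1.47, 1.51], [0.13, 2.56], [-1, 4.14], [0.04, 2.09], [-2.66, 2.66]. Speed limits (rad/s): [2.57, 2.57, 3.14, 3.14, 3.14, 3.14, 3.14].

### API

Orientations are given as a unit quaternion [x, y, z, w].
In Python, from plant import r gives the robot as it stands.
- The arm moves only by the tool move_arm, never from a script. Its argument "targets" is a list that holds one entry, the list of rows, each a list of 7 numbers: the turn, a rotation vector about the world's x, y, z in rad, then the shift along the world's x, y, z in m, then the opening, from 0 (shut) to 1 (fully open). A call has 1 to 5 rows; each row shifts and turns the pose as measured when the row begins; what a row does not reach is not made up. A row lasts 1/10 s, in which the tool goes at most 50 mm and 8.59 degrees, less where a joint would pass 70% of its speed; a pose out of reach is approached as far as the arm can. A call with a gripper value outside its range is refused whole. The fingers move at their own pace and stop on an object; "force" is the grip in N (left out, the last holds). Time passes only in rows, so rows that do not move let the fingers close. It gives the time, the measured TCP pose, the force and the opening at its end, in the units of the state.
- r.get_state(): the state, without advancing time (a new reading comes with each control period).
- r.snapshot(name): name is "scene" or "side" or "wrist"; returns a dict with "frame" (480x640x3 uint8, red, green, blue), "K" (3x3 intrinsics, pixels), "D" ([k1, k2, p1, p2, k3] as OpenCV has them; the pictures are not rectified), "T" (4x4, takes a point from camera to world coordinates). Camera axes: x right, y up, looking along -z (the intrinsics and any distortion apply to the point x, -y, -z); pixel columns grow to the right and rows downward; lengths in m; the calibration is good to about 2 mm. A picture is of the moment at which its call begins. There is no depth.
- r.finish_job(): hands the job in, once; it reports no verdict.
Trained networks look in a picture, given as the dict that the camera call returned (one of the last four; its "shot" number tells which), for a name from the list of things; names that differ only in an ending like _2 or _b are one class to them, and where a whole thing is asked for, a point or a joint stands for the part that bears it (a point fixed in the world has none). Each returns a list of dicts, best first, with "score" (0 to 1); they miss things now and then, are a little off and sometimes report something else, mostly with a low value. They report only what shows in the picture. A call takes as long as a camera call. They do not tell look-alikes from the thing itself.
- r.find_in(picture, query): "centre" ([row, column] in pixels, amid what is visible of it).
The state is a dict: "clock": time; "q": joint angles; "qd": joint speeds; "joint_torque": joint torques, N m; "tool_pos": TCP position; "eef_rot": TCP orientation; "contact_force": force on the tool from outside, world axes, zero at the start; "moment": the same for the moment, N m; "opening": opening from 0.0 (shut) to 1.0 (fully open).
Only numpy, scipy, OpenCV 4.12 (cv2) and the standard library are available. Lean on these libraries where they do the work, as an engineer would, in place of code of your own. Each camera call takes 0.05 s, during which the arm holds its last target. There are 200 camera calls.

### The job

Set up the light test: turn the light panel over in its frame by its handle until it lies level with the white window up, against its stop, then lock the frame by turning the knob on its post clockwise until it is tight. Then swing the dust cover on the panel fully aside to bare the sensor port, and lay all the small culture dishes that are there flat and side by side on the white window. Last of all, wind the clockwork timer's key clockwise until it stops, and leave everything else on the bench where it is.

Things in the scene. Friction and masses are not known exactly. Their poses are not given: they have to be found in the camera images.
- frame: Aluminium rework frame fixed to the bench: base plate 150 x 370 x 8 mm, origin under its centre, y along its long axis. The panel turns between two posts about a line along y, 110 mm above the bench. Posts 24 (x) x 20 (y) mm at y = +160 mm (122 mm high) and y = -160 mm (130 mm high, carries the lock knob).
- panel (a joint): Turn of the panel about the frame's long axis, rad, 0 to 2.8. 0: level, white window up, hard stop, handle to the frame's +x. 1.57: on edge, handle on top. Beyond: handle towards the frame's -x, window facing down. Starts at 1.9 to 2.5. Stiff pivot (0.3 N m friction): stays at any angle, takes about 4 N at the handle.
- handle (a point): Middle of the panel's handle, a round steel bar 10 mm thick, 90 mm long, parallel to the turning axis and 87 mm from it. The gap between the bar and the panel's edge is 27 mm; its two arms stand 41 mm either side of the middle. Axes are those of the panel.
- window (a point): Centre of the white window, a flat recess 96 (x) x 195 (y) mm in the face of the panel (110 x 270 x 12 mm; middle plane 6.5 mm below this point, middle at y = +32.5 mm). z points out of the window (up when level), x to the handle. A bezel 4 mm high, 7 mm wide on the long sides, runs round it. Beyond the +y end are the sensor port and its dust cover.
- cover (a joint): Swing of the dust cover in the plane of the panel's face, rad, range 0 to 1.6. 0: over the sensor port, pointing to the panel's +x; growing values swing it anticlockwise as seen facing the window, towards the panel's +y end, until it sticks out past that end. Light friction (0.03 N m), stays where it is left.
- cover_pin (a point): The pin on which the dust cover pivots, near the panel's -x, +y corner; point 12 mm above the cover's underside (8 mm above its upper face). The cover is an aluminium plate 74 x 36 x 4 mm, its upper face 9.5 mm above the window's surface.
- cover_post (a point): The cover's finger post, black, 10 mm in diameter and 16 mm high, standing on the plate 50 mm from the pin; point at the middle of its height (8 mm above the plate).
- lock (a joint): Turn of the frame's lock knob, rad, range 0 (slack) to 1.4 (tight, hard stop); grows clockwise seen from above. Starts between 0 and 0.25. Friction 0.08 N m.
- lock_grip (a point): Middle of the lock knob's bar grip on the frame's -y post, upright axis: bar 36 long (along this point's x) x 10 thick (y) x 20 mm high, standing on a disc 28 mm in diameter and 6 mm thick (the disc's top is 10 mm below this point).
- timer: Clockwork bench timer fixed to the bench, white case 100 (x) x 80 (y) x 60 mm, origin under its centre, key on top in the middle.
- key (a joint): Winding of the timer's key, rad, range 0 to 4.4 (fully wound, hard stop); grows clockwise seen from above. Starts between 0 and 0.5. Sprung (0.01 N m/rad) but a brake of 0.07 N m keeps it from running back, so it can be wound by several partial turns.
- key_grip (a point): Middle of the brass key's flat blade, 34 long (along this point's x) x 7 thick (y) x 20 mm high, about an upright axis; the blade's foot is 12 mm above the timer's case.
- dish0: Small lidded culture dish, closed disc 36 mm in diameter and 12 mm high, clear with pale filling, 20 to 45 g, origin at its centre, z along its axis (either way up will do). Two to four of the four are present; the others are None.
- dish1: Small lidded culture dish, closed disc 36 mm in diameter and 12 mm high, clear with pale filling, 20 to 45 g, origin at its centre, z along its axis (either way up will do). Two to four of the four are present; the others are None.
- dish2: Small lidded culture dish, closed disc 36 mm in diameter and 12 mm high, clear with pale filling, 20 to 45 g, origin at its centre, z along its axis (either way up will do). Two to four of the four are present; the others are None.
- dish3: Small lidded culture dish, closed disc 36 mm in diameter and 12 mm high, clear with pale filling, 20 to 45 g, origin at its centre, z along its axis (either way up will do). Two to four of the four are present; the others are None.
- bigdishes: Stack of three large culture dishes, 88 mm across, 45 mm high. Not part of the job; origin at its underside.
- bottle: Reagent bottle, 64 mm across, 130 mm high. Not part of the job; origin at its underside.
- marker: Marker pen lying along its x, 120 x 14 x 14 mm. Not part of the job; origin at its underside. (at mid-length)
- screwdriver: Screwdriver lying on the bench along its x, about 170 mm long. Not part of the job; origin at its underside.
- tipbox: Box of pipette tips, 80 x 120 x 55 mm. Not part of the job; origin at its underside.
- weight: Steel balance weight with a knob, 38 mm across, 52 mm high. Not part of the job; origin at its underside.
- jar: Amber jar, 70 mm across, 85 mm high. Not part of the job; origin at its underside.
There are look-alikes about, which are no part of the job. What is shaped like the timer but purple or red is not meant.

How it is judged:
By the outcome, as a careful person would: the job done as asked, in the order asked, and still so for the second after the job is handed in, with the robot touching nothing.
Of dish0, dish1, dish2, dish3 only 2 to 4 are there at a start; the rules pass over those that are not, and their reading is None.
At some moment in a run one of dish0, dish1, dish2, dish3 may be knocked a few centimetres aside while the robot is not near it.
Once in a run the grip may slacken for a moment while it holds something.
It also fails if it takes over 210 s, if anything falls off the work surface, if the arm or the gripper's body presses on something with over 40 N, if the wrist force passes 120 N, or if a joint passes its speed limit or range.

## Working session

There is one attempt and no reset: what is moved stays moved. The work goes in short steps, Python scripts to look and compute and a tool call to move; the robot and the scene stay as the last step left them, time stands still between calls to the robot, and variables do not carry over. Pictures are saved under pics/ and viewed, about 12 in all and at most 16, crops included, and the job is handed in when it is done.

Besides the shell and the picture viewer there is one more tool, called by a JSON object that holds its "fn" and its "kwargs". move_arm: Moves the arm, as the interface text tells. Its arguments: {"type":"object","properties":{"targets":{"type":"array","items":{"type":"array","items":{"type":"array","items":{"type":"number"}}}},"force":{"type":"number"}},"required":["targets"]}

```bash
ls; mkdir -p pics; python3 - <<'E'
from plant import r
import cv2,numpy as np
s=r.get_state();print(s['clock'],s['tool_pos'],s['eef_rot'],s['opening'],r.finger_overhang)
ims=[]
for n in ['scene','side']:
    p=r.snapshot(n);print(n,p['K'].tolist() if hasattr(p['K'],'tolist') else p['K'],p['D'],np.round(p['T'],3).tolist())
    ims.append(p['frame'])
    for q in ['frame','panel','handle','window','cover_pin','cover_post','lock_grip','timer','key_grip','dish0','bigdishes','bottle','tipbox','jar','weight']:
        print(q,[(np.round(d['centre']).astype(int).tolist(),round(d['score'],2)) for d in r.find_in(p,q)][:6])
    cv2.imwrite(f'pics/{n}0.png',p['frame'][:,:,::-1])
E
```

```text
pics
0.0 [ 0.21453897 -0.58636984  0.24891216] [ 8.19685157e-01 -5.72813575e-01 -7.93573754e-04 -4.71696294e-04] 0.9984197124121433 0.011
scene [[459.377475979259, 0.0, 323.50236570182193], [0.0, 459.377475979259, 239.11684373040873], [0.0, 0.0, 1.0]] [-0.09328035  0.          0.          0.          0.        ] [[-0.1, -0.772, 0.628, 1.085], [0.995, -0.066, 0.077, 0.109], [-0.017, 0.633, 0.774, 0.845], [0.0, 0.0, 0.0, 1.0]]
frame [([251, 506], 0.71), ([278, 339], 0.57)]
panel [([259, 339], 0.77)]
handle [([257, 340], 0.69)]
window [([257, 341], 0.55)]
cover_pin [([255, 338], 0.34)]
cover_post [([253, 507], 0.34)]
lock_grip [([361, 168], 0.54), ([241, 257], 0.53)]
timer [([266, 500], 0.74), ([368, 353], 0.71), ([185, 435], 0.6)]
key_grip [([164, 437], 0.65), ([217, 258], 0.15)]
dish0 [([257, 167], 0.72), ([378, 257], 0.71), ([262, 226], 0.68), ([297, 144], 0.6), ([310, 199], 0.59)]
bigdishes [([310, 197], 0.61), ([361, 171], 0.57), ([261, 223], 0.41), ([382, 256], 0.31)]
bottle [([339, 508], 0.55)]
tipbox [([382, 256], 0.96)]
jar [([377, 431], 0.64)]
weight [([238, 442], 0.54)]
side 
[... 214 characters left out ...]
.751, 0.65, 0.875], [0.021, 0.652, 0.758, 1.052], [0.0, 0.0, 0.0, 1.0]]
frame [([271, 309], 0.66), ([182, 289], 0.36)]
panel [([245, 305], 0.65), ([267, 308], 0.22)]
handle [([242, 307], 0.57), ([271, 307], 0.32)]
window [([242, 308], 0.89), ([404, 313], 0.47)]
cover_pin [([154, 304], 0.74)]
cover_post []
lock_grip [([188, 316], 0.62)]
timer [([407, 312], 0.93), ([359, 445], 0.81), ([270, 212], 0.62), ([296, 364], 0.53)]
key_grip [([255, 213], 0.44), ([184, 318], 0.2)]
dish0 [([159, 337], 0.61), ([194, 339], 0.38)]
bigdishes [([168, 242], 0.87)]
bottle [([387, 223], 0.96), ([403, 313], 0.71)]
tipbox [([212, 218], 0.69)]
jar [([318, 199], 0.97), ([241, 308], 0.31)]
weight [([363, 360], 0.72)]
```

View pics/scene0.png

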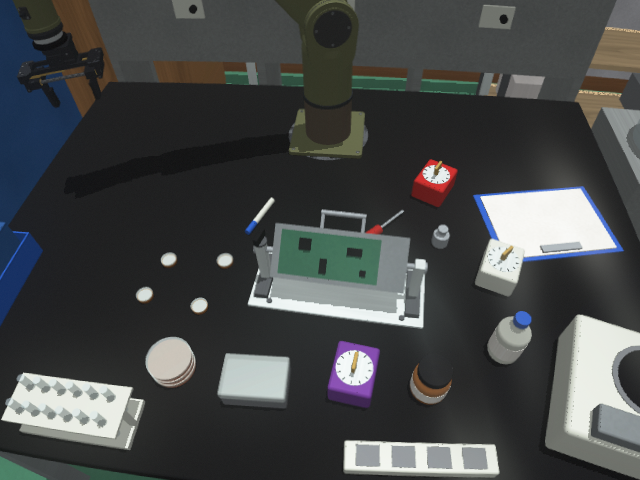

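View pics/side0.png

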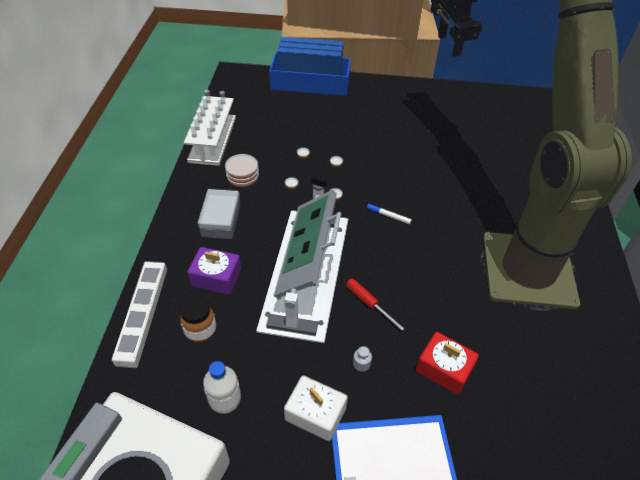

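Both pictures agree on the scene. There are four small dishes, at scene px (row, col) (259,168), (260,225), (294,145) and (305,199). The lock knob is black, at (241,257). The handle bar is on top, leaning towards the robot, at (213,343). The white timer's key is at (255,505); the purple and red ones are look-alikes.

```bash
cat > h.py <<'E'
from plant import r
import cv2,numpy as np
from scipy.spatial.transform import Rotation as R
from scipy.optimize import least_squares
F=np.diag([1,-1,-1.])
def ray(p,rc):
    u=cv2.undistortPoints(np.array([[[rc[1],rc[0]]]],float),np.array(p['K']),np.array(p['D']))[0,0]
    T=np.array(p['T']);d=T[:3,:3]@F@np.array([u[0],u[1],1]);return T[:3,3],d/np.linalg.norm(d)
def atz(p,rc,z):
    o,d=ray(p,rc);return o+d*(z-o[2])/d[2]
def tri(*prs):
    A=0;b=0
    for p,rc in prs:
        o,d=ray(p,rc);M=np.eye(3)-np.outer(d,d);A=A+M;b=b+M@o
    x=np.linalg.solve(A,b)
    res=[np.linalg.norm((np.eye(3)-np.outer(d,d))@(x-o)) for o,d in [ray(p,rc) for p,rc in prs]]
    return x,max(res)
def proj(p,X):
    T=np.array(p['T']);c=(np.atleast_2d(X)-T[:3,3])@T[:3,:3]@F
    return cv2.projectPoints(c,np.zeros(3),np.zeros(3),np.array(p['K']),np.array(p['D']))[0][:,0,::-1]
def st():
    s=r.get_state();q=R.from_quat(np.ravel(s['eef_rot'][0] if isinstance(s['eef_rot'],tuple) else s['eef_rot'])[:4])
    m=q.as_matrix();print('t',round(s['clock'],2),'pos',np.round(s['tool_pos'],4),'x',np.round(m[:,0],3),'z',np.round(m[:,2],3),'op',s['opening'],'F',np.round(s['contact_force'],1),'M',np.round(s['moment'],2))
    return s,m
E
python3 - <<'E'
from h import *
p=r.snapshot('scene');q=r.snapshot('side')
print(r.get_state()['eef_rot'])
for n,a,b in [('d',(259,168),(152,303)),('d',(260,225),(160,336)),('d',(294,145),(182,291)),('d',(305,199),(194,337))]:
    print(n,atz(p,a,.012),atz(q,b,.012))
print('key',tri((p,(255,505)),(q,(397,316))),'case',atz(p,(267,500),.05))
def crop(p,r0,r1,c0,c1,n):
    cv2.imwrite(n,cv2.resize(p['frame'][r0:r1,c0:c1,::-1],None,fx=4,fy=4,interpolation=cv2.INTER_CUBIC))
crop(p,195,335,240,440,'pics/c1.png');crop(q,170,350,250,410-50,'pics/c2.png')
E
```

```text
[ 8.19653481e-01 -5.72859643e-01  1.96499589e-05  1.96940353e-06]
d [ 0.49949277 -0.32436843  0.012     ] [ 0.59272698 -0.343863    0.012     ]
d [ 0.49030514 -0.19089755  0.012     ] [ 0.49580372 -0.32225084  0.012     ]
d [ 0.59720072 -0.3460963   0.012     ] [ 0.60865874 -0.2159304   0.012     ]
d [ 0.61241053 -0.21891568  0.012     ] [ 0.48053776 -0.18636303  0.012     ]
key (array([0.46802397, 0.42053395, 0.07215941]), np.float64(0.0010811266439581088)) case [0.48502852 0.41442824 0.05      ]
```

View pics/c1.png

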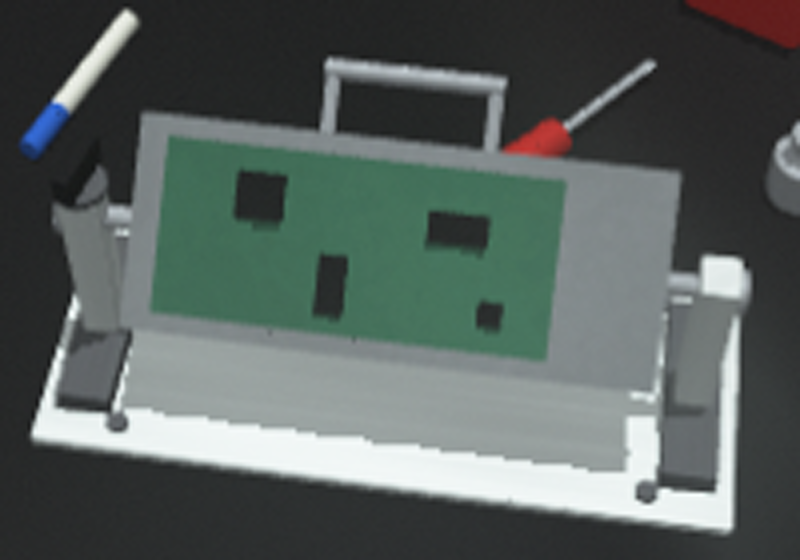

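View pics/c2.png

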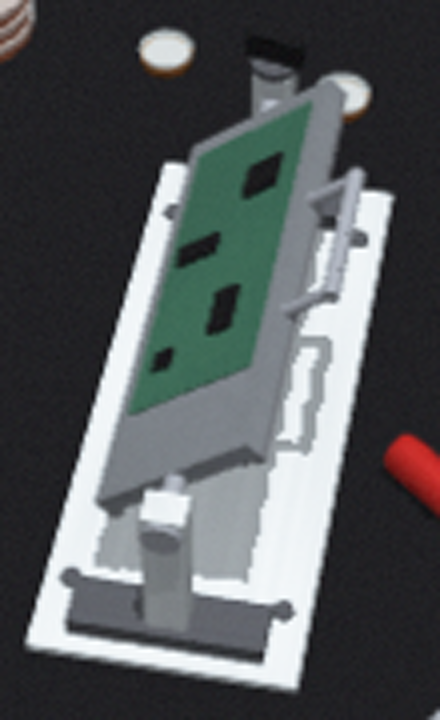

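```bash
python3 - <<'E'
from h import *
p=r.snapshot('scene');q=r.snapshot('side')
S=lambda x,y:(195+y/4,240+x/4)
D=lambda x,y:(170+y/4,250+x/4)
print('h-',tri((p,S(330,65)),(q,D(355,175))),'h+',tri((p,S(505,83)),(q,D(335,295))))
obs=[(p,S(38,437),(.075,-.185,.004)),(p,S(732,528),(.075,.185,.004)),
(q,D(165,165),(.075,-.185,.008)),(q,D(393,195),(-.075,-.185,.008)),(q,D(28,645),(.075,.185,.008)),(q,D(297,690),(-.075,.185,.005)),
(p,S(722,277),(0.0,.16,.122)),(q,D(165,508),(0.0,.16,.122))]
ho=[(p,S(330,65),-.041),(p,S(505,83),.041),(q,D(355,175),-.041),(q,D(335,295),.041)]
def f(v,full=False):
    x,y,a,th,hy=v;Rz=R.from_euler('z',a).as_matrix();t=np.array([x,y,0]);e=[]
    for c,o,X in obs: e+=list(proj(c,t+Rz@np.array(X))[0]-o)
    for c,o,s in ho:
        e+=list(proj(c,t+Rz@np.array([.087*np.cos(th),hy+s,.11+.087*np.sin(th)]))[0]-o)
    return np.array(e)
s=least_squares(f,[.57,.1,0,2.2,-.03],x_scale=.1,loss='soft_l1')
print(s.x);print(np.round(s.fun.reshape(-1,2),1))
x,y,a,th,hy=s.x;Rz=R.from_euler('z',a).as_matrix();t=np.array([x,y,0])
print('handle',t+Rz@[.087*np.cos(th),hy,.11+.087*np.sin(th)],'knob',t+Rz@[0,-.16,.146], 'knobtri',tri((p,S(78,172)),(q,D(275,50))))
E
```

```text
h- (array([0.46366754, 0.03254306, 0.1666979 ]), np.float64(0.00012415250081567538)) h+ (array([0.46677423, 0.11998627, 0.16568809]), np.float64(0.0007998833072848162))
[ 5.30801289e-01  7.39173089e-02 -6.03084191e-02  2.42824906e+00
 -9.85818695e-04]
[[-0.5 -0.7]
 [-0.2  0.9]
 [-1.2 -0.5]
 [-0.6 -0.3]
 [-0.3 -1.1]
 [ 0.3 -0.2]
 [-2.1  0.9]
 [-0.3 -0. ]
 [-0.4  1.7]
 [-0.5 -1.3]
 [ 1.1  0.3]
 [-0.9 -0.5]]
handle [0.46507397 0.07689842 0.16692982] knob [ 0.52115779 -0.08579181  0.146     ] knobtri (array([ 0.52123819, -0.08869619,  0.13968524]), np.float64(0.00039079958199617727))
```

{"fn": "move_arm", "kwargs": {"targets": [[[0, 0, 0.14, 0.03, 0.035, 0.006, 1], [0, 0, 0.14, 0.03, 0.035, 0.006, 1], [0, 0, 0.14, 0.03, 0.035, 0.006, 1], [0, 0, 0.14, 0.03, 0.035, 0.006, 1], [0, 0, 0.14, 0.03, 0.035, 0.006, 1]]], "force": 30}}

```text
clock: 2.3
tool_pos: [0.3609, -0.4128, 0.2797]
eef_rot: [0.968, -0.253, 0.0, 0.004]
contact_force: [0.6, 0.7, -1.0]
opening: 1.001
```

{"fn": "move_arm", "kwargs": {"targets": [[[0, 0, 0.14, 0.02, 0.045, 0, 1], [0, 0, 0.14, 0.02, 0.045, 0, 1], [0, 0, 0.14, 0.02, 0.045, 0, 1], [0, 0, 0.0, 0.02, 0.045, 0, 1], [0, 0, 0, 0.01, 0.045, 0, 1]]]}}

```text
clock: 2.8
tool_pos: [0.456, -0.184, 0.282]
eef_rot: [0.999, -0.036, 0.006, 0.005]
contact_force: [1.3, -0.8, 0.2]
opening: 1.0
```

{"fn": "move_arm", "kwargs": {"targets": [[[0, 0, 0, 0, 0.045, 0, 1], [0, 0, 0, 0, 0.045, 0, 1], [0, 0, 0, 0, 0.045, 0, 1], [0, 0, 0, 0, 0.045, 0, 1], [0, 0, 0, 0, 0, 0, 1]]]}}

```text
clock: 3.3
tool_pos: [0.4583, 0.0112, 0.2838]
eef_rot: [1.0, -0.03, 0.009, 0.002]
contact_force: [-0.1, -1.1, 0.1]
opening: 1.0
```

```bash
python3 - <<'E'
from h import *
s,m=st()
w=r.snapshot('wrist');print(w['K'],np.round(w['T'],3).tolist())
for q in ['handle','lock_grip','dish0']: print(q,[(np.round(d['centre']).tolist(),round(d['score'],2)) for d in r.find_in(w,q)])
print(proj(w,[[.4637,.0325,.1667],[.4668,.12,.1657],[.5212,-.0870,.143]]))
cv2.imwrite('pics/w1.png',w['frame'][:,:,::-1])
E
```

```text
t 3.3 pos [0.4583 0.0112 0.2838] x [ 0.998 -0.059  0.019] z [ 0.019 -0.004 -1.   ] op 1.000372208111951 F [-0.1 -1.1  0.1] M [-0.06 -0.04  0.04]
[[422.20733118   0.         316.23929769]
 [  0.         422.20733118 236.0787917 ]
 [  0.           0.           1.        ]] [[0.998, 0.063, 0.001, 0.461], [-0.06, 0.947, 0.314, 0.092], [0.019, -0.314, 0.949, 0.419], [0.0, 0.0, 0.0, 1.0]]
handle [([141.0, 397.0], 0.67)]
lock_grip [([338.0, 406.0], 0.72)]
dish0 [([452.0, 436.0], 0.9), ([358.0, 350.0], 0.81), ([444.0, 358.0], 0.77), ([376.0, 444.0], 0.44)]
[[198.9746404  318.86871284]
 [ 46.23542072 315.28067063]
 [340.52790533 402.57046647]]
```

View pics/w1.png

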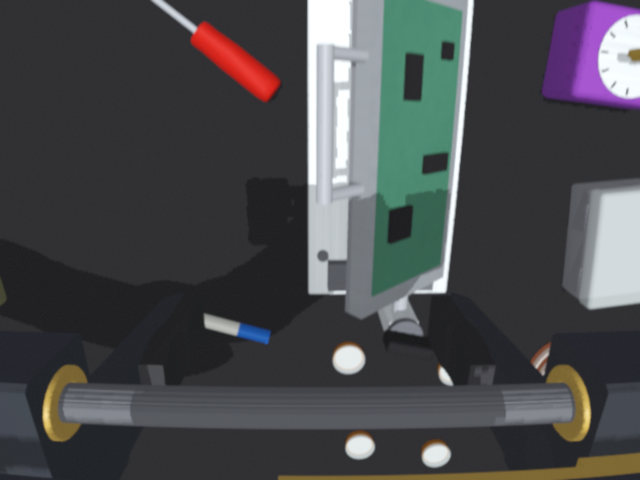

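The wrist view shows the handle bar at col 325, rows 45–203. The panel faces green side up, which fits the triangulated bar once it's shifted about 4 mm in +x. Next I descend and grip it.

{"fn": "move_arm", "kwargs": {"targets": [[[0, 0.019, 0, 0.005, 0.04, 0, 0.6], [0, 0, 0, 0.005, 0.025, 0, 0.6], [0, 0, 0, 0, 0, -0.04, 0.6], [0, 0, 0, 0, 0, -0.04, 0.6], [0, 0, 0, 0, 0, 0, 0.6]]], "force": 20}}

```text
clock: 4.0
tool_pos: [0.4715, 0.0577, 0.2012]
eef_rot: [0.999, -0.049, 0.0, 0.007]
contact_force: [-0.6, -0.4, -0.1]
opening: 0.605
```

{"fn": "move_arm", "kwargs": {"targets": [[[0, 0, 0.045, -0.003, 0.018, -0.01, 0.6], [0, 0, 0, 0, 0, -0.015, 0.6], [0, 0, 0, 0, 0, -0.013, 0.6], [0, 0, 0, 0, 0, 0, 0.6]]]}}

```text
clock: 4.4
tool_pos: [0.4719, 0.0691, 0.1659]
eef_rot: [0.999, -0.032, 0.002, 0.009]
contact_force: [0.4, -0.3, -0.8]
opening: 0.6
```

```bash
python3 - <<'E'
from h import *
st()
E
```

```text
t 4.4 pos [0.4719 0.0691 0.1659] x [ 0.998 -0.064  0.005] z [ 0.004 -0.017 -1.   ] op 0.599805113178933 F [ 0.4 -0.3 -0.8] M [-0.05 -0.03  0.03]
```

{"fn": "move_arm", "kwargs": {"targets": [[[0, 0, 0, -0.003, 0.003, -0.004, 0.6], [0, 0, 0, 0, 0, 0, 0], [0, 0, 0, 0, 0, 0, 0], [0, 0, 0, 0, 0, 0, 0], [0, 0, 0, 0, 0, 0, 0]]], "force": 20}}

```text
clock: 4.9
tool_pos: [0.4713, 0.0698, 0.1656]
eef_rot: [0.999, -0.035, 0.005, 0.009]
contact_force: [-0.3, 0.3, 1.2]
opening: 0.266
```

{"fn": "move_arm", "kwargs": {"targets": [[[0, 0, 0, 0, 0, 0, 0], [0, 0, 0, 0, 0, 0, 0], [0, 0, 0, 0, 0, 0, 0], [0, 0, 0, 0, 0, 0, 0]]]}}

```text
clock: 5.3
tool_pos: [0.4688, 0.0699, 0.1657]
eef_rot: [0.999, -0.034, 0.003, 0.009]
contact_force: [-0.3, -0.7, -0.4]
opening: 0.104
```

{"fn": "move_arm", "kwargs": {"targets": [[[0, 0, 0, 0.014, -0.001, 0.013, 0], [0, 0, 0, 0.015, -0.001, 0.009, 0], [0, 0, 0, 0.016, -0.001, 0.006, 0], [0, 0, 0, 0.017, -0.001, 0.002, 0], [0, 0, 0, 0, 0, 0, 0]]]}}

```text
clock: 5.8
tool_pos: [0.521, 0.0666, 0.1952]
eef_rot: [0.999, -0.032, -0.009, 0.012]
contact_force: [4.7, -0.2, -8.9]
opening: 0.105
```

{"fn": "move_arm", "kwargs": {"targets": [[[0, 0, 0, 0.018, -0.001, 0.0, 0], [0, 0, 0, 0.018, -0.001, -0.002, 0], [0, 0, 0, 0.017, -0.001, -0.006, 0], [0, 0, 0, 0.015, -0.001, -0.009, 0], [0, 0, 0, 0, 0, 0, 0]]]}}

```text
clock: 6.3
tool_pos: [0.5834, 0.0624, 0.1784]
eef_rot: [0.999, -0.031, -0.015, 0.014]
contact_force: [1.7, -0.4, -2.1]
opening: 0.104
```

{"fn": "move_arm", "kwargs": {"targets": [[[0, 0, 0, 0.013, -0.001, -0.012, 0], [0, 0, 0, 0.011, -0.001, -0.014, 0], [0, 0, 0, 0.008, 0, -0.016, 0], [0, 0, 0, 0.004, 0, -0.016, 0], [0, 0, 0, 0, 0, 0, 0]]]}}

```text
clock: 6.8
tool_pos: [0.6188, 0.0601, 0.1199]
eef_rot: [0.999, -0.031, -0.015, 0.014]
contact_force: [1.0, 1.0, -2.7]
opening: 0.099
```

{"fn": "move_arm", "kwargs": {"targets": [[[0, 0, 0, 0.0, 0, -0.008, 0], [0, 0, 0, 0, 0, -0.003, 0], [0, 0, 0, 0, 0, -0.002, 0], [0, 0, 0, 0, 0, 0, 0]]]}}

```text
clock: 7.2
tool_pos: [0.6202, 0.0601, 0.108]
eef_rot: [0.999, -0.031, -0.013, 0.014]
contact_force: [2.4, 1.2, -2.3]
opening: 0.094
```

{"fn": "move_arm", "kwargs": {"targets": [[[0, 0, 0, 0, 0, -0.003, 0], [0, 0, 0, 0, 0, -0.002, 0], [0, 0, 0, 0, 0, 0, 0]]]}}

```text
clock: 7.5
tool_pos: [0.6204, 0.06, 0.1035]
eef_rot: [0.999, -0.031, -0.013, 0.014]
contact_force: [1.1, 0.2, 0.3]
opening: 0.094
```

{"fn": "move_arm", "kwargs": {"targets": [[[0, 0, 0, 0, 0, -0.003, 0], [0, 0, 0, 0, 0, -0.003, 0], [0, 0, 0, 0, 0, 0, 0]]]}}

```text
clock: 7.8
tool_pos: [0.6203, 0.0602, 0.1011]
eef_rot: [0.999, -0.031, -0.012, 0.015]
contact_force: [2.7, -0.3, -4.1]
opening: 0.098
```

```bash
python3 - <<'E'
from h import *
st()
p=r.snapshot('side');q=r.snapshot('scene')
a=cv2.resize(p['frame'][170:350,240:390,::-1],None,fx=3,fy=3,interpolation=cv2.INTER_CUBIC)
b=cv2.resize(q['frame'][180:330,240:440,::-1],None,fx=1.74,fy=3.6,interpolation=cv2.INTER_CUBIC)
b=cv2.resize(q['frame'][180:330,240:440,::-1],(348,540))
cv2.imwrite('pics/c3.png',np.hstack([a,b]))
E
```

```text
t 7.8 pos [0.6203 0.0602 0.1011] x [ 0.998 -0.063 -0.023] z [-0.025 -0.029 -0.999] op 0.09755386321228993 F [ 2.7 -0.3 -4.1] M [-0.02 -0.6   0.05]
```

View pics/c3.png

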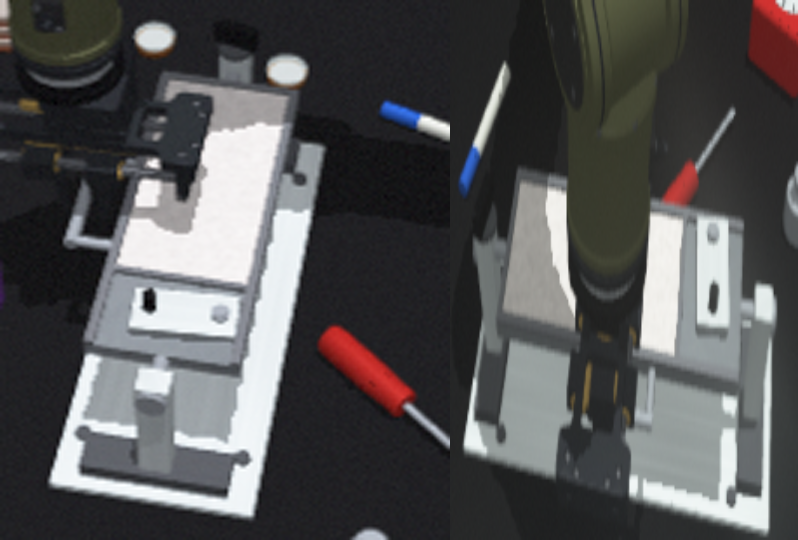

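{"fn": "move_arm", "kwargs": {"targets": [[[0, 0, 0, 0, 0, -0.004, 0], [0, 0, 0, 0, 0, 0, 0]]]}}

```text
clock: 8.1
tool_pos: [0.6203, 0.0605, 0.0984]
eef_rot: [0.999, -0.031, -0.012, 0.015]
contact_force: [2.5, 0.6, -3.7]
opening: 0.085
```

{"fn": "move_arm", "kwargs": {"targets": [[[0, 0, 0, 0, 0, -0.004, 0], [0, 0, 0, 0, 0, 0, 0]]]}}

```text
clock: 8.3
tool_pos: [0.6202, 0.0607, 0.0957]
eef_rot: [0.999, -0.031, -0.012, 0.015]
contact_force: [2.6, -0.3, -3.3]
opening: 0.075
```

{"fn": "move_arm", "kwargs": {"targets": [[[0, 0, 0, 0, 0, -0.004, 0], [0, 0, 0, 0, 0, 0, 0]]]}}

```text
clock: 8.5
tool_pos: [0.6202, 0.061, 0.0935]
eef_rot: [0.999, -0.031, -0.012, 0.015]
contact_force: [2.0, 0.6, -4.9]
opening: 0.069
```

{"fn": "move_arm", "kwargs": {"targets": [[[0, 0, 0, 0, 0, 0, 0.25], [0, 0, 0, 0, 0, 0, 0.25], [0, 0, 0, 0, 0, 0.03, 0.25], [0, 0, 0, 0, 0, 0.03, 0.25], [0.03, -0.025, 0, 0, 0, 0, 0]]]}}

```text
clock: 9.0
tool_pos: [0.617, 0.0623, 0.1506]
eef_rot: [1.0, -0.03, -0.004, -0.0]
contact_force: [0.2, 0.3, 0.2]
opening: 0.185
```

{"fn": "move_arm", "kwargs": {"targets": [[[0, 0, 0, 0, 0, 0, 0], [0, 0, 0, 0, 0, 0, 0], [0, 0, 0, 0, 0, 0, 0]]]}}

```text
clock: 9.3
tool_pos: [0.6154, 0.0607, 0.1492]
eef_rot: [1.0, -0.031, -0.006, 0.001]
contact_force: [0.5, -0.2, 0.8]
opening: 0.006
```

```bash
python3 - <<'E'
from h import *
st()
E
```

```text
t 9.3 pos [0.6154 0.0607 0.1492] x [ 0.998 -0.061 -0.013] z [-0.013 -0.001 -1.   ] op 0.005668637016641406 F [ 0.5 -0.2  0.8] M [-0.05 -0.11 -0.02]
```

{"fn": "move_arm", "kwargs": {"targets": [[[0, 0, 0, 0.004, 0, -0.02, 0], [0, 0, 0, 0, 0, 0, 0]]]}}

```text
clock: 9.5
tool_pos: [0.6194, 0.0614, 0.128]
eef_rot: [1.0, -0.03, -0.007, 0.001]
contact_force: [-0.2, 0.1, -0.3]
opening: 0.007
```

{"fn": "move_arm", "kwargs": {"targets": [[[0, 0, 0, 0, 0, -0.004, 0], [0, 0, 0, 0, 0, 0, 0]]]}}

```text
clock: 9.7
tool_pos: [0.6205, 0.0623, 0.1267]
eef_rot: [1.0, -0.03, -0.006, 0.001]
contact_force: [-0.5, -1.0, -0.4]
opening: 0.004
```

{"fn": "move_arm", "kwargs": {"targets": [[[0, 0, 0, 0, 0, -0.003, 0], [0, 0, 0, 0, 0, 0, 0]]]}}

```text
clock: 9.9
tool_pos: [0.621, 0.0627, 0.1269]
eef_rot: [1.0, -0.03, -0.005, 0.001]
contact_force: [-0.6, -0.2, -0.1]
opening: 0.008
```

{"fn": "move_arm", "kwargs": {"targets": [[[0, 0, 0, 0, 0, -0.008, 0]]]}}

```text
clock: 10.0
tool_pos: [0.6217, 0.063, 0.125]
eef_rot: [1.0, -0.031, -0.004, 0.002]
contact_force: [-23.4, -6.7, 87.4]
opening: 0.007
```

{"fn": "move_arm", "kwargs": {"targets": [[[0, 0, 0, 0, 0, -0.012, 0]]]}}

```text
clock: 10.1
tool_pos: [0.6217, 0.0631, 0.1245]
eef_rot: [0.999, -0.031, -0.002, 0.004]
contact_force: [-35.6, -10.2, 121.2]
opening: 0.005
```

That last push read 121 N in z, above the 120 N limit. I held back too late: rows with zero shift had been releasing the load between readings, which hid it. The panel is clearly on its stop. I'll back off and carry on with smaller pushes.

{"fn": "move_arm", "kwargs": {"targets": [[[0, 0, 0, 0, 0, 0.02, 0.5], [0, 0, 0, 0, 0, 0.045, 0.5], [0, 0, 0, 0, 0, 0.045, 0.5], [0, 0, 0, -0.03, -0.03, 0.03, 0.5], [0, 0, 0, -0.03, -0.035, 0.015, 0.5]]]}}

```text
clock: 10.6
tool_pos: [0.5639, 0.0062, 0.2868]
eef_rot: [1.0, -0.026, 0.001, 0.002]
contact_force: [0.6, -0.2, 0.5]
opening: 0.437
```

{"fn": "move_arm", "kwargs": {"targets": [[[0, 0, 0, -0.03, -0.035, 0, 0.5], [0, 0, 0, -0.015, -0.02, 0, 0.5], [0, 0, 0, 0, 0, 0, 0.5]]]}}

```text
clock: 10.9
tool_pos: [0.5145, -0.0553, 0.2892]
eef_rot: [1.0, -0.029, 0.002, 0.004]
contact_force: [0.5, -0.3, 0.3]
opening: 0.503
```

```bash
python3 - <<'E'
from h import *
st()
w=r.snapshot('wrist')
for q in ['lock_grip','dish0','handle','window','cover_post','cover_pin']: print(q,[(np.round(d['centre']).tolist(),round(d['score'],2),np.round(atz(w,d['centre'],.146 if q=='lock_grip' else .012 if q=='dish0' else .12),4)) for d in r.find_in(w,q)])
cv2.imwrite('pics/w2.png',w['frame'][:,:,::-1])
E
```

```text
t 10.9 pos [ 0.5145 -0.0553  0.2892] x [ 0.998 -0.058  0.005] z [ 0.004 -0.009 -1.   ] op 0.503434239148399 F [ 0.5 -0.3  0.3] M [ 0.02 -0.1   0.02]
lock_grip [([260.0, 332.0], 0.56, array([ 0.5252, -0.0854,  0.146 ]))]
dish0 [([306.0, 299.0], 0.83, array([ 0.4891, -0.1919,  0.012 ]))]
handle [([100.0, 337.0], 0.7, array([0.5344, 0.0223, 0.12  ])), ([306.0, 297.0], 0.64, array([ 0.4958, -0.1343,  0.12  ]))]
window [([102.0, 338.0], 0.62, array([0.5351, 0.0212, 0.12  ]))]
cover_post [([101.0, 337.0], 0.41, array([0.5346, 0.0215, 0.12  ]))]
cover_pin [([315.0, 532.0], 0.53, array([ 0.691 , -0.1559,  0.12  ])), ([266.0, 162.0], 0.2, array([ 0.3916, -0.093 ,  0.12  ]))]
```

View pics/w2.png

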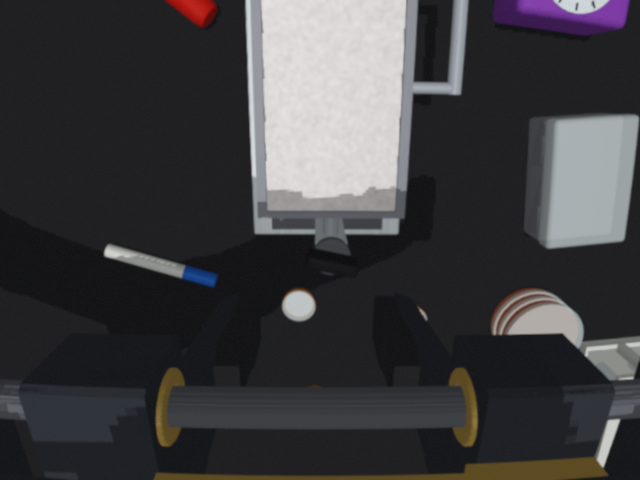

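```bash
python3 - <<'E'
from h import *
w=r.snapshot('wrist')
c=w['frame'][225:295,290:380,::-1].astype(float)
c=np.clip(c*3,0,255).astype(np.uint8)
cv2.imwrite('pics/c4.png',cv2.resize(c,None,fx=8,fy=8,interpolation=cv2.INTER_CUBIC))
E
```

```text
(no output)
```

View pics/c4.png

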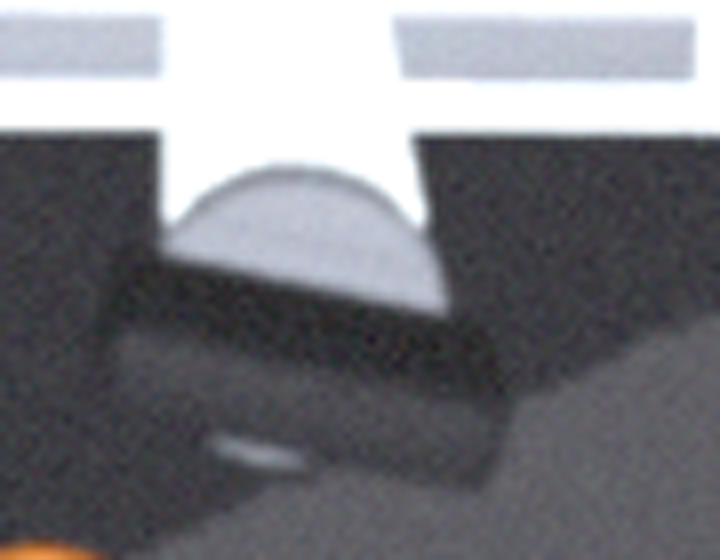

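```bash
python3 - <<'E'
from h import *
s,_=st();print(np.round(s['q'],2))
w=r.snapshot('wrist')
g=lambda x,y:(225+y/8,290+x/8)
P=[atz(w,g(*c),.156)[:2] for c in [(125,330),(515,405),(490,488),(108,405)]]
print(np.round(P,4),np.mean(P,0),np.degrees(np.arctan2(*(P[1]-P[0])[::-1])),np.degrees(np.arctan2(*(P[2]-P[3])[::-1])))
E
```

```text
t 11.3 pos [ 0.5174 -0.0503  0.289 ] x [ 0.999 -0.051  0.007] z [ 0.006 -0.005 -1.   ] op 0.5001032204693182 F [0.2 1.7 0. ] M [-0.06 -0.08 -0.02]
[ 0.35  0.53 -0.54  1.83  0.36  0.87 -0.42]
[[ 0.5098 -0.0796]
 [ 0.5431 -0.0884]
 [ 0.5407 -0.0962]
 [ 0.5079 -0.0865]] [ 0.52540103 -0.08766189] -14.872443292064265 -16.472072562699488
```

The enlarged crop shows the knob bar's top face from crop (125,330) to (515,405). That puts it at (0.525, -0.088), yaw about -15°.

{"fn": "move_arm", "kwargs": {"targets": [[[0, 0, 0.14, 0.002, -0.008, -0.01, 0.5], [0, 0, 0.14, 0.002, -0.008, -0.01, 0.5], [0, 0, 0.14, 0.002, -0.008, -0.01, 0.5], [0, 0, 0.14, 0.001, -0.008, -0.01, 0.5], [0, 0, 0.14, 0, -0.004, -0.01, 0.5]]], "force": 25}}

```text
clock: 11.85
tool_pos: [0.5274, -0.0837, 0.2386]
eef_rot: [0.943, 0.334, 0.006, 0.0]
contact_force: [0.6, -0.7, -0.5]
opening: 0.5
```

{"fn": "move_arm", "kwargs": {"targets": [[[0, 0, 0.14, 0, 0, -0.01, 0.5], [0, 0, 0.14, 0, 0, -0.01, 0.5], [0, 0, 0.14, 0, 0, -0.01, 0.5], [0, 0, 0.14, 0, 0, 0, 0.5], [0, 0, 0.07, 0, 0, 0, 0.5]]]}}

```text
clock: 12.35
tool_pos: [0.5281, -0.0833, 0.2048]
eef_rot: [0.784, 0.621, 0.006, -0.003]
contact_force: [0.5, -1.0, 0.1]
opening: 0.502
```

```bash
python3 - <<'E'
from h import *
s,m=st();print(np.round(s['q'],2),np.degrees(np.arctan2(m[1,0],m[0,0])))
E
```

```text
t 12.35 pos [ 0.5281 -0.0833  0.2048] x [0.23  0.973 0.013] z [ 0.005  0.012 -1.   ] op 0.5021484656793933 F [ 0.5 -1.   0.1] M [ 0.04 -0.18 -0.02]
[ 0.57  0.76 -0.86  1.87  0.74  0.86  0.68] 76.71255322953914
```

{"fn": "move_arm", "kwargs": {"targets": [[[0, 0, -0.035, -0.003, -0.004, -0.02, 0.5], [0, 0, 0, 0, 0, -0.02, 0.5], [0, 0, 0, 0, 0, -0.011, 0.5], [0, 0, 0, 0, 0, -0.001, 0.5]]]}}

```text
clock: 12.75
tool_pos: [0.5268, -0.0862, 0.1507]
eef_rot: [0.795, 0.607, 0.007, -0.003]
contact_force: [0.7, -0.4, 0.2]
opening: 0.498
```

{"fn": "move_arm", "kwargs": {"targets": [[[0, 0, 0, 0, 0, 0, 0], [0, 0, 0, 0, 0, 0, 0], [0, 0, 0, 0, 0, 0, 0], [0, 0, 0, 0, 0, 0, 0], [0, 0, 0, 0, 0, 0, 0]]]}}

```text
clock: 13.25
tool_pos: [0.5276, -0.0879, 0.1524]
eef_rot: [0.795, 0.607, 0.006, -0.001]
contact_force: [0.2, -3.7, -4.3]
opening: 0.111
```

```bash
python3 - <<'E'
from h import *
s,m=st();print(np.round(s['q'],2),np.degrees(np.arctan2(m[1,0],m[0,0])))
E
```

```text
t 13.25 pos [ 0.5276 -0.0879  0.1524] x [0.264 0.964 0.011] z [ 0.008  0.009 -1.   ] op 0.11142745382057606 F [ 0.2 -3.7 -4.3] M [-0.73 -0.11 -0.06]
[ 0.53  0.82 -0.78  1.92  0.83  0.75  0.58] 74.6916295711636
```

{"fn": "move_arm", "kwargs": {"targets": [[[0, 0, -0.12, 0, 0, 0, 0], [0, 0, -0.12, 0, 0, 0, 0], [0, 0, -0.12, 0, 0, 0, 0], [0, 0, -0.12, 0, 0, 0, 0], [0, 0, -0.12, 0, 0, 0, 0]]]}}

```text
clock: 13.75
tool_pos: [0.5264, -0.0897, 0.1523]
eef_rot: [0.943, 0.334, 0.005, 0.001]
contact_force: [-0.8, 0.1, -2.2]
opening: 0.111
```

{"fn": "move_arm", "kwargs": {"targets": [[[0, 0, -0.12, 0, 0, 0, 0], [0, 0, -0.12, 0, 0, 0, 0], [0, 0, -0.12, 0, 0, 0, 0]]]}}

```text
clock: 14.05
tool_pos: [0.5253, -0.0903, 0.1523]
eef_rot: [0.988, 0.152, 0.004, 0.002]
contact_force: [-0.5, -0.7, -2.0]
opening: 0.11
```

```bash
python3 - <<'E'
from h import *
s,m=st();print(np.round(s['q'],2),np.degrees(np.arctan2(m[1,0],m[0,0])))
E
```

```text
t 14.05 pos [ 0.5253 -0.0903  0.1523] x [0.954 0.301 0.008] z [ 0.009 -0.002 -1.   ] op 0.10973026573286218 F [-0.5 -0.7 -2. ] M [-0.22  0.05  0.06]
[ 0.39  0.75 -0.5   1.93  0.62  0.61 -0.22] 17.505047356683068
```

{"fn": "move_arm", "kwargs": {"targets": [[[0, 0, -0.12, 0, 0.001, 0, 0], [0, 0, -0.08, 0, 0.001, 0, 0]]]}}

```text
clock: 14.25
tool_pos: [0.5246, -0.0904, 0.1523]
eef_rot: [0.999, 0.048, 0.003, 0.004]
contact_force: [1.3, -3.4, -3.6]
opening: 0.109
```

```bash
python3 - <<'E'
from h import *
s,m=st();print(np.degrees(np.arctan2(m[1,0],m[0,0])))
E
```

```text
t 14.25 pos [ 0.5246 -0.0904  0.1523] x [0.995 0.095 0.006] z [ 0.007 -0.007 -1.   ] op 0.10926103597342747 F [ 1.3 -3.4 -3.6] M [-0.64 -0.21  0.21]
5.464953918406167
```

{"fn": "move_arm", "kwargs": {"targets": [[[0, 0, -0.05, 0, 0, 0, 0], [0, 0, -0.05, 0, 0, 0, 0]]]}}

```text
clock: 14.45
tool_pos: [0.5246, -0.0903, 0.1524]
eef_rot: [1.0, -0.003, 0.003, 0.004]
contact_force: [-0.2, -0.8, -2.2]
opening: 0.119
```

```bash
python3 - <<'E'
from h import *
s,m=st();print(np.degrees(np.arctan2(m[1,0],m[0,0])))
E
```

```text
t 14.45 pos [ 0.5246 -0.0903  0.1524] x [ 1.    -0.006  0.007] z [ 0.007 -0.008 -1.   ] op 0.11902590204268941 F [-0.2 -0.8 -2.2] M [ 0.01 -0.03  0.65]
-0.3223269452133326
```

The lock is at its stop: Mz rose to 0.65 N m and the pads began to twist on the bar after about 72° of turn. Release it, then look at the cover and window.

{"fn": "move_arm", "kwargs": {"targets": [[[0, 0, 0, 0, 0, 0, 0.4], [0, 0, 0, 0, 0, 0, 0.4], [0, 0, 0, 0, 0, 0, 0.4], [0, 0, 0, 0, 0, 0.045, 0.4], [0, 0, 0, 0, 0, 0.045, 0.4]]]}}

```text
clock: 14.95
tool_pos: [0.5216, -0.0886, 0.2401]
eef_rot: [1.0, -0.0, -0.002, 0.002]
contact_force: [1.1, -0.5, 0.5]
opening: 0.402
```

{"fn": "move_arm", "kwargs": {"targets": [[[0, 0, -0.03, 0, 0.04, 0.03, 0], [0, 0, -0.02, 0, 0.049, 0, 0], [0, 0, 0, 0, 0.049, 0, 0], [0, 0, 0, 0, 0.049, 0, 0], [0, 0, 0, 0, 0.049, 0, 0]]]}}

```text
clock: 15.45
tool_pos: [0.5252, 0.1439, 0.2781]
eef_rot: [0.999, -0.036, 0.006, 0.003]
contact_force: [1.0, -0.1, -0.2]
opening: 0.004
```

{"fn": "move_arm", "kwargs": {"targets": [[[0, 0, 0, 0, 0.049, 0, 0], [0, 0, 0, 0, 0.02, 0, 0], [0, 0, 0, 0, 0, 0, 0]]]}}

```text
clock: 15.75
tool_pos: [0.5228, 0.2249, 0.2794]
eef_rot: [1.0, -0.029, 0.006, -0.001]
contact_force: [0.6, -0.1, -0.7]
opening: 0.003
```

```bash
python3 - <<'E'
from h import *
st()
w=r.snapshot('wrist');sd=r.snapshot('side')
for q,z in [('cover_post',.135),('cover_pin',.13),('window',.117),('handle',.11),('key_grip',.08)]:
  for p,n in [(w,'w'),(sd,'s')]:
    print(n,q,[(np.round(d['centre']).tolist(),round(d['score'],2),np.round(atz(p,d['centre'],z),4)) for d in r.find_in(p,q)][:3])
b=sd['frame'][180:350,240:390,::-1];b=cv2.resize(b,(423,480),interpolation=cv2.INTER_CUBIC)
c=cv2.resize(w['frame'],(800,600),interpolation=cv2.INTER_CUBIC)
cv2.imwrite('pics/w3.png',c[:,:,::-1])
E
```

```text
t 15.75 pos [0.5228 0.2249 0.2794] x [ 0.998 -0.059  0.012] z [ 0.012  0.002 -1.   ] op 0.003489707914363568 F [ 0.6 -0.1 -0.7] M [-0.04 -0.03  0.  ]
w cover_post [([279.0, 332.0], 0.87, array([0.534 , 0.1812, 0.135 ])), ([277.0, 337.0], 0.69, array([0.5374, 0.1821, 0.135 ])), ([4.0, 451.0], 0.49, array([0.6156, 0.3587, 0.135 ]))]
s cover_post [([275.0, 300.0], 0.97, array([0.528 , 0.1861, 0.135 ]))]
w cover_pin [([275.0, 333.0], 0.81, array([0.5345, 0.1822, 0.13  ]))]
s cover_pin [([275.0, 302.0], 0.83, array([0.5247, 0.1813, 0.13  ]))]
w window [([280.0, 339.0], 0.63, array([0.5397, 0.172 , 0.117 ]))]
s window [([262.0, 301.0], 0.77, array([0.5338, 0.137 , 0.117 ]))]
w handle [([277.0, 342.0], 0.75, array([0.5424, 0.1711, 0.11  ]))]
s handle [([261.0, 298.0], 0.65, array([0.5404, 0.1305, 0.11  ]))]
w key_grip [([303.0, 558.0], 0.6, array([0.7415, 0.1182, 0.08  ])), ([238.0, 335.0], 0.53, array([0.5396, 0.1933, 0.08  ]))]
s key_grip [([350.0, 450.0], 0.72, array([0.2148, 0.2929, 0.08  ])), ([256.0, 213.0], 0.48, array([0.7363, 0.1178, 0.08  ]))]
```

View pics/w3.png

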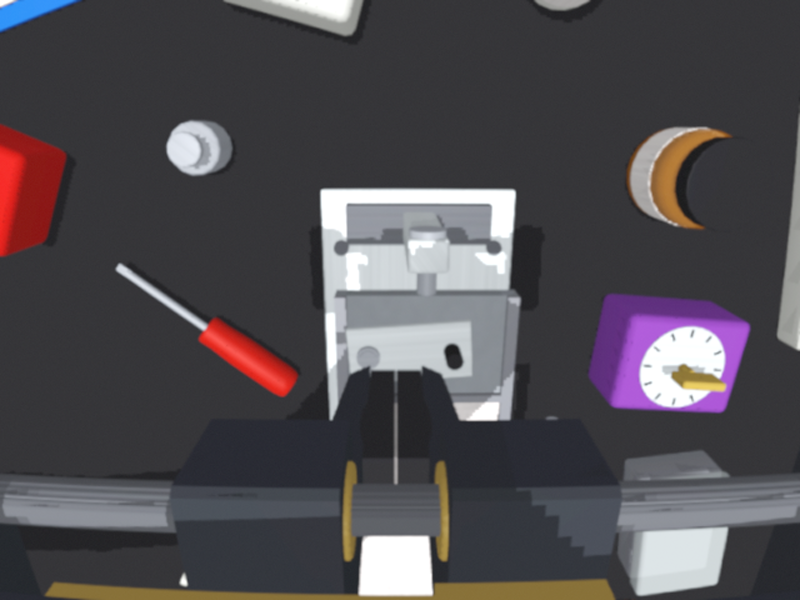

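```bash
python3 - <<'E'
from h import *
w=r.snapshot('wrist');sd=r.snapshot('side')
print('post',tri((w,(284.8,363.2)),(sd,(270,290))))
print('pin',tri((w,(285.6,294.4)),(sd,(274.3,313.3))))
g=lambda x,y:(y/1.25,x/1.25)
print('plate corner',[np.round(atz(w,g(*c),.125),4) for c in [(347,330),(471,323),(470,378)]])
print('panel corners',[np.round(atz(w,g(*c),.116),4) for c in [(337,290),(519,293)]])
print('baseplate corners',[np.round(atz(w,g(*c),.008),4) for c in [(321,189),(515,189)]])
E
```

```text
post (array([0.55679399, 0.15814766, 0.11115462]), np.float64(0.0025118614513482238))
pin (array([0.50435539, 0.15837441, 0.10462244]), np.float64(0.0003288419488309037))
plate corner [array([0.4953, 0.1862, 0.125 ]), array([0.5686, 0.1854, 0.125 ]), array([0.5673, 0.1493, 0.125 ])]
panel corners [array([0.4907, 0.2085, 0.116 ]), array([0.5991, 0.199 , 0.116 ])]
baseplate corners [array([0.4731, 0.2565, 0.008 ]), array([0.6215, 0.2467, 0.008 ])]
```

```bash
python3 - <<'E'
from h import *
w=r.snapshot('wrist');sd=r.snapshot('side');sc=r.snapshot('scene')
def blob(p,r0,r1,c0,c1,th):
    g=p['frame'].max(2)[r0:r1,c0:c1];n,l,s,c=cv2.connectedComponentsWithStats((g<th).astype(np.uint8))
    return [(int(s[i,4]),s[i,:4].tolist(),(np.round(c[i][1]+r0,1),np.round(c[i][0]+c0,1))) for i in range(1,n) if 3<s[i,4]<400]
X=atz(w,(284.8,363.2),.134);print('pred',X,proj(sd,X),proj(sc,X))
print('wr',blob(w,260,310,350,380,60))
print('sd',blob(sd,262,286,284,320,80));print('sc',blob(sc,240,275,400,440,90))
E
```

```text
pred [0.5568765  0.16941591 0.134     ] [[267.47448223 287.760957  ]] [[262.98885029 388.97426655]]
wr [(176, [5, 10, 13, 18], (np.float64(278.5), np.float64(361.3))), (45, [0, 39, 7, 11], (np.float64(305.3), np.float64(351.9)))]
sd [(5, [12, 1, 5, 1], (np.float64(263.0), np.float64(298.0))), (4, [27, 3, 4, 1], (np.float64(265.0), np.float64(312.5))), (30, [4, 4, 4, 8], (np.float64(269.7), np.float64(289.5)))]
sc [(6, [0, 3, 5, 2], (np.float64(243.7), np.float64(401.8)))]
```

```bash
python3 - <<'E'
from h import *
w=r.snapshot('wrist');sd=r.snapshot('side')
print(tri((w,(278.5,361.3)),(sd,(269.7,289.5))), atz(w,(278.5,361.3),.134),atz(w,(270.5,357.5),.126),atz(w,(287,365),.142))
print('pin',atz(w,(285.6,294.4),.134),proj(sd,atz(w,(285.6,294.4),.134)))
E
```

```text
(array([0.554098  , 0.17426196, 0.13319805]), np.float64(0.0015780833463910605)) [0.55559309 0.17475831 0.134     ] [0.55376545 0.17782142 0.126     ] [0.55723129 0.17158768 0.142     ]
pin [0.50674038 0.17258804 0.134     ] [[271.09893976 311.38283181]]
```

The wrist and side views together put the finger post at (0.555, 0.1745), mid-height 0.133, and the pin at (0.5065, 0.173). The cover is closed. I'll grip the post and swing it round.

{"fn": "move_arm", "kwargs": {"targets": [[[0, 0.012, 0, 0.016, -0.025, -0.03, 0.4], [0, 0, 0, 0.014, -0.023, -0.035, 0.4], [0, 0, 0, 0.002, -0.002, -0.035, 0.4], [0, 0, 0, 0, 0, -0.015, 0.4], [0, 0, 0, 0, 0, 0, 0.4]]], "force": 15}}

```text
clock: 17.2
tool_pos: [0.5581, 0.1702, 0.162]
eef_rot: [0.999, -0.032, 0.003, -0.001]
contact_force: [-0.1, -0.4, 0.4]
opening: 0.395
```

{"fn": "move_arm", "kwargs": {"targets": [[[0, 0, 0, -0.003, 0.004, -0.012, 0.4], [0, 0, 0, 0, 0, -0.009, 0.4], [0, 0, 0, 0, 0, 0, 0], [0, 0, 0, 0, 0, 0, 0], [0, 0, 0, 0, 0, 0, 0]]]}}

```text
clock: 17.7
tool_pos: [0.5559, 0.1772, 0.1422]
eef_rot: [1.0, -0.031, 0.005, -0.002]
contact_force: [0.4, -0.3, -0.1]
opening: 0.152
```

{"fn": "move_arm", "kwargs": {"targets": [[[0, 0, 0, 0, 0, 0, 0], [0, 0, 0, 0, 0, 0, 0], [0, 0, 0, 0, 0, 0, 0]]]}}

```text
clock: 18.0
tool_pos: [0.5554, 0.1773, 0.1426]
eef_rot: [1.0, -0.031, 0.005, -0.002]
contact_force: [-0.1, -0.2, -2.9]
opening: 0.101
```

{"fn": "move_arm", "kwargs": {"targets": [[[0, 0, 0, -0.002, 0.013, 0, 0], [0, 0, 0, -0.006, 0.013, 0, 0], [0, 0, 0, -0.01, 0.011, 0, 0], [0, 0, 0, 0, 0, 0, 0]]]}}

```text
clock: 18.4
tool_pos: [0.5398, 0.217, 0.1427]
eef_rot: [0.999, -0.031, 0.008, -0.003]
contact_force: [-0.7, -2.3, -2.8]
opening: 0.102
```

{"fn": "move_arm", "kwargs": {"targets": [[[0, 0, 0, -0.013, 0.007, 0, 0], [0, 0, 0, -0.014, 0.002, 0, 0], [0, 0, 0, 0, 0, 0, 0]]]}}

```text
clock: 18.7
tool_pos: [0.5145, 0.2318, 0.143]
eef_rot: [0.999, -0.029, 0.011, -0.007]
contact_force: [0.2, -4.2, -4.2]
opening: 0.101
```

{"fn": "move_arm", "kwargs": {"targets": [[[0, 0, 0, -0.006, 0, 0, 0]]]}}

```text
clock: 18.8
tool_pos: [0.5097, 0.2325, 0.1431]
eef_rot: [0.999, -0.03, 0.012, -0.008]
contact_force: [3.2, 1.2, -4.3]
opening: 0.101
```

{"fn": "move_arm", "kwargs": {"targets": [[[0, 0, 0, -0.004, 0, 0, 0]]]}}

```text
clock: 18.9
tool_pos: [0.5068, 0.2331, 0.1434]
eef_rot: [0.999, -0.03, 0.013, -0.008]
contact_force: [7.6, 0.1, -8.2]
opening: 0.097
```

{"fn": "move_arm", "kwargs": {"targets": [[[0, 0, 0, -0.004, 0, 0, 0]]]}}

```text
clock: 19.0
tool_pos: [0.5064, 0.2332, 0.1437]
eef_rot: [0.999, -0.03, 0.016, -0.01]
contact_force: [12.4, 1.1, -12.5]
opening: 0.096
```

{"fn": "move_arm", "kwargs": {"targets": [[[0, 0, 0, -0.004, 0, 0, 0]]]}}

```text
clock: 19.1
tool_pos: [0.5065, 0.2332, 0.1439]
eef_rot: [0.999, -0.031, 0.019, -0.011]
contact_force: [11.7, 0.4, -13.4]
opening: 0.097
```

{"fn": "move_arm", "kwargs": {"targets": [[[0, 0, 0, -0.004, 0, 0, 0]]]}}

```text
clock: 19.2
tool_pos: [0.5065, 0.2331, 0.1439]
eef_rot: [0.999, -0.033, 0.022, -0.012]
contact_force: [10.2, 1.3, -13.3]
opening: 0.095
```

The cover is at its stop: x held at 0.5065 against 12 N, with the post about 50 mm in +y from the pin. I release it and go to look at the dishes.

{"fn": "move_arm", "kwargs": {"targets": [[[0, 0, 0, 0, 0, 0, 0.35], [0, 0, 0, 0, 0, 0, 0.35], [0, 0, 0, 0, 0, 0, 0.35], [0, 0, 0, 0, 0, 0.04, 0.35], [0, 0, 0, 0, 0, 0.045, 0.35]]]}}

```text
clock: 19.7
tool_pos: [0.5024, 0.2301, 0.2264]
eef_rot: [0.999, -0.033, 0.016, -0.008]
contact_force: [1.1, 0.2, -0.1]
opening: 0.354
```

{"fn": "move_arm", "kwargs": {"targets": [[[0.02, -0.035, 0, 0.01, -0.02, 0.045, 1], [0, 0, 0, 0.01, -0.048, 0, 1], [0, 0, 0, 0.01, -0.048, 0, 1], [0, 0, 0, 0.01, -0.048, 0, 1], [0, 0, 0, 0, -0.049, 0, 1]]]}}

```text
clock: 20.2
tool_pos: [0.5423, 0.0243, 0.2824]
eef_rot: [0.999, -0.023, 0.04, -0.026]
contact_force: [0.9, -0.3, -0.5]
opening: 0.778
```

{"fn": "move_arm", "kwargs": {"targets": [[[0, 0, 0, 0, -0.049, 0, 1], [0, 0, 0, 0, -0.049, 0, 1], [0, 0, 0, 0, -0.049, 0, 1], [0, 0, 0, 0, -0.049, 0, 1], [0, 0, 0, 0, -0.04, 0, 1]]]}}

```text
clock: 20.7
tool_pos: [0.5379, -0.2188, 0.2837]
eef_rot: [0.999, -0.023, 0.039, -0.026]
contact_force: [1.3, -0.1, -0.1]
opening: 1.0
```

```bash
cat >> h.py <<'E'
def dishes(w,z=.012):
    return [(np.round(d['centre']).tolist(),round(d['score'],2),np.round(atz(w,d['centre'],z),4)) for d in r.find_in(w,'dish0')]
E
python3 - <<'E'
from h import *
s,m=st();print(np.degrees(np.arctan2(m[1,0],m[0,0])))
w=r.snapshot('wrist')
for d in dishes(w):print(d)
cv2.imwrite('pics/w4.png',w['frame'][:,:,::-1])
E
```

```text
t 20.7 pos [ 0.5379 -0.2188  0.2837] x [ 0.996 -0.048  0.076] z [ 0.079  0.05  -0.996] op 0.99962695070211 F [ 1.3 -0.1 -0.1] M [-0.11 -0.04 -0.02]
-2.7466712934253064
([314.0, 357.0], 0.97, array([ 0.5973, -0.3471,  0.012 ]))
([177.0, 243.0], 0.96, array([ 0.4891, -0.1929,  0.012 ]))
([194.0, 366.0], 0.75, array([ 0.6091, -0.2169,  0.012 ]))
([298.0, 263.0], 0.56, array([ 0.4983, -0.3206,  0.012 ]))
([45.0, 270.0], 0.48, array([ 0.5238, -0.0741,  0.012 ]))
```

View pics/w4.png

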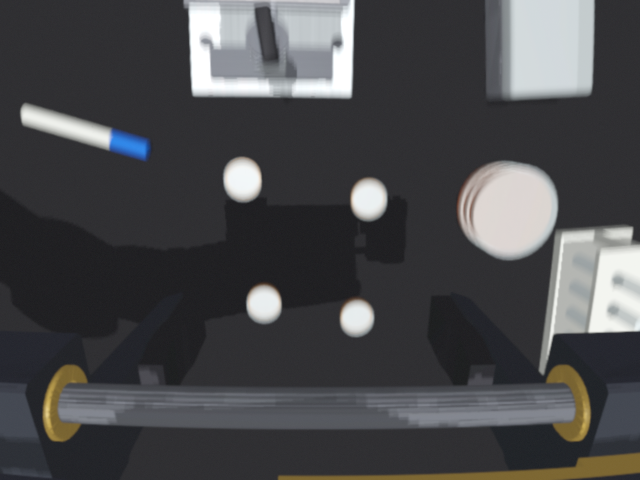

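The wrist view shows the four dishes at px (177,243), (194,366), (298,263) and (314,357), all where the bench cameras put them. I start with the far right one.

{"fn": "move_arm", "kwargs": {"targets": [[[-0.05, 0.079, 0, 0.02, -0.043, 0, 0.7], [0, 0, 0, 0.02, -0.043, -0.01, 0.7], [0, 0, 0, 0.019, -0.042, -0.01, 0.7], [0, 0, 0, 0, 0, -0.045, 0.7], [0, 0, 0, 0, 0, -0.045, 0.7]]], "force": 15}}

```text
clock: 21.3
tool_pos: [0.5949, -0.347, 0.1752]
eef_rot: [1.0, -0.025, -0.001, 0.003]
contact_force: [0.7, 0.0, -1.1]
opening: 0.702
```

{"fn": "move_arm", "kwargs": {"targets": [[[0, 0, 0, 0, 0, -0.045, 0.7], [0, 0, 0, 0, 0, -0.045, 0.7], [0, 0, 0, 0, 0, 0, 0.7]]]}}

```text
clock: 21.6
tool_pos: [0.591, -0.3424, 0.0766]
eef_rot: [1.0, -0.024, -0.006, -0.001]
contact_force: [-0.9, 0.5, -0.2]
opening: 0.699
```

```bash
python3 - <<'E'
from h import *
s,m=st();print(np.degrees(np.arctan2(m[1,0],m[0,0])))
w=r.snapshot('wrist')
for d in dishes(w):print(d)
E
```

```text
t 21.6 pos [ 0.591  -0.3424  0.0766] x [ 0.999 -0.048 -0.012] z [-0.012  0.002 -1.   ] op 0.6992316708429634 F [-0.9  0.5 -0.2] M [-0.04 -0.01  0.01]
-2.742072439058763
([233.0, 138.0], 0.87, array([ 0.501 , -0.3215,  0.012 ]))
([15.0, 352.0], 0.58, array([ 0.6118, -0.2269,  0.012 ]))
([273.0, 332.0], 0.56, array([ 0.5983, -0.3475,  0.012 ]))
([54.0, 601.0], 0.39, array([ 0.7262, -0.2451,  0.012 ]))
```

{"fn": "move_arm", "kwargs": {"targets": [[[0, -0.012, 0, 0.007, -0.005, -0.025, 0.7], [0, 0, 0, 0, 0, -0.025, 0.7], [0, 0, 0, 0, 0, -0.011, 0.7], [0, 0, 0, 0, 0, 0, 0.7]]]}}

```text
clock: 22.1
tool_pos: [0.613, -0.3507, 0.036]
eef_rot: [1.0, -0.024, 0.017, 0.005]
contact_force: [0.6, 0.1, 1.0]
opening: 0.701
```

{"fn": "move_arm", "kwargs": {"targets": [[[0, 0, 0, 0, 0, 0, 0], [0, 0, 0, 0, 0, 0, 0], [0, 0, 0, 0, 0, 0, 0], [0, 0, 0, 0, 0, 0, 0], [0, 0, 0, 0, 0, 0, 0]]]}}

```text
clock: 22.6
tool_pos: [0.6171, -0.3519, 0.0439]
eef_rot: [0.999, -0.025, 0.022, 0.006]
contact_force: [-0.5, -0.7, -0.6]
opening: 0.27
```

```bash
python3 - <<'E'
from h import *
s,m=st();print(np.round(s['q'],3))
print(dishes(r.snapshot('wrist')))
E
```

```text
t 22.6 pos [ 0.6171 -0.3519  0.0439] x [ 0.998 -0.049  0.044] z [ 0.043 -0.014 -0.999] op 0.27026725553452086 F [-0.5 -0.7 -0.6] M [-0.03 -0.09 -0.01]
[ 0.661  1.067 -0.422  1.437  0.569  0.713 -0.035]
[([245.0, 39.0], 0.81, array([ 0.5027, -0.3227,  0.012 ])), ([277.0, 265.0], 0.63, array([ 0.5974, -0.3436,  0.012 ])), ([1.0, 277.0], 0.46, array([ 0.6105, -0.237 ,  0.012 ]))]
```

{"fn": "move_arm", "kwargs": {"targets": [[[0, 0.043, 0, -0.01, 0.003, 0, 0.7], [0, 0, 0, -0.009, 0.003, 0, 0.7], [0, 0, 0, 0, 0, 0, 0.7], [0, 0, 0, 0, 0, 0, 0.7]]]}}

```text
clock: 23.1
tool_pos: [0.5974, -0.3458, 0.0431]
eef_rot: [1.0, -0.025, -0.001, 0.007]
contact_force: [0.4, 0.3, -0.3]
opening: 0.519
```

```bash
python3 - <<'E'
from h import *
s,m=st();print(np.round(s['q'],3),np.round(s['qd'],3),np.round(s['joint_torque'],1))
sc=r.snapshot('scene');cv2.imwrite('pics/s2.png',sc['frame'][:,:,::-1])
E
```

```text
t 23.1 pos [ 0.5974 -0.3458  0.0431] x [ 0.999 -0.049 -0.001] z [-0.002 -0.013 -1.   ] op 0.5191338605556647 F [ 0.4  0.3 -0.3] M [-0.07 -0.12 -0.  ]
[ 0.655  1.058 -0.412  1.465  0.567  0.736 -0.045] [ 0.003  0.001  0.006  0.01   0.     0.007 -0.001] [  0.2 -62.1  -5.2 -11.1  -0.    0.1  -0. ]
```

View pics/s2.png

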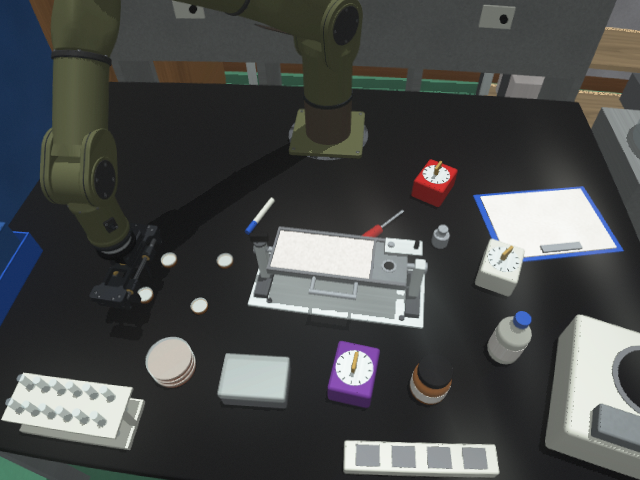

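The scene view shows the panel level with the white window up, the cover past the +y end with the dark port bared at (265,389), and the arm touching nothing. The TCP had drifted while re-basing; it's back now, so I descend again.

{"fn": "move_arm", "kwargs": {"targets": [[[0, 0, 0, 0, 0, -0.015, 0.7], [0, 0, 0, 0, 0, -0.01, 0.7]]]}}

```text
clock: 23.35
tool_pos: [0.5987, -0.3466, 0.0178]
eef_rot: [1.0, -0.025, 0.001, 0.007]
contact_force: [-0.6, 0.4, -1.0]
opening: 0.695
```

```bash
python3 - <<'E'
from h import *
s,m=st();print(np.round(s['q'],3),np.round(s['qd'],3))
E
```

```text
t 23.35 pos [ 0.5987 -0.3466  0.0178] x [ 0.999 -0.05   0.002] z [ 0.001 -0.015 -1.   ] op 0.6947594428162098 F [-0.6  0.4 -1. ] M [-0.02 -0.03 -0.01]
[ 0.648  1.093 -0.396  1.463  0.584  0.698 -0.058] [-0.032  0.13   0.06  -0.023  0.063 -0.15  -0.047]
```

{"fn": "move_arm", "kwargs": {"targets": [[[0, 0, 0, 0, 0, -0.003, 0.3], [0, 0, 0, 0, 0, 0, 0.2], [0, 0, 0, 0, 0, 0, 0.2]]]}}

```text
clock: 23.65
tool_pos: [0.5984, -0.346, 0.0116]
eef_rot: [1.0, -0.025, -0.0, 0.007]
contact_force: [-0.2, 0.3, 3.7]
opening: 0.451
```

{"fn": "move_arm", "kwargs": {"targets": [[[0, 0, 0, 0, 0, 0, 0.2], [0, 0, 0, 0, 0, 0, 0.2]]]}}

```text
clock: 23.85
tool_pos: [0.5985, -0.346, 0.0119]
eef_rot: [1.0, -0.025, -0.0, 0.007]
contact_force: [0.2, 0.2, -0.9]
opening: 0.4
```

{"fn": "move_arm", "kwargs": {"targets": [[[0, 0, 0, 0, 0, 0.045, 0.2], [0, 0, 0, 0, 0, 0.048, 0.2], [0, 0, 0, 0, 0, 0.048, 0.2], [0, 0, 0, -0.006, 0.045, 0.02, 0.2], [0, 0, 0, -0.006, 0.048, 0.01, 0.2]]], "force": 20}}

```text
clock: 24.35
tool_pos: [0.5814, -0.2594, 0.1847]
eef_rot: [0.999, -0.032, -0.003, 0.008]
contact_force: [-0.0, 0.8, -1.2]
opening: 0.401
```

{"fn": "move_arm", "kwargs": {"targets": [[[0, 0, 0, -0.006, 0.048, 0, 0.2], [0, 0, 0, -0.006, 0.048, 0, 0.2], [0, 0, 0, -0.006, 0.048, 0, 0.2], [0, 0, 0, -0.006, 0.048, 0, 0.2], [0, 0, 0, -0.006, 0.048, 0, 0.2]]]}}

```text
clock: 24.85
tool_pos: [0.5501, -0.0136, 0.19]
eef_rot: [0.999, -0.035, 0.001, 0.01]
contact_force: [0.4, 0.0, -0.6]
opening: 0.4
```

{"fn": "move_arm", "kwargs": {"targets": [[[0, 0, 0, -0.006, 0.048, 0, 0.2], [0, 0, 0, -0.006, 0.045, 0, 0.2], [0, 0, 0, -0.006, 0.02, 0, 0.2], [0, 0, 0, 0, 0, 0, 0.2]]]}}

```text
clock: 25.25
tool_pos: [0.5289, 0.1135, 0.192]
eef_rot: [1.0, -0.028, 0.002, 0.007]
contact_force: [-0.4, -0.1, 0.3]
opening: 0.402
```

```bash
python3 - <<'E'
from h import *
s,m=st();print(np.degrees(np.arctan2(m[1,0],m[0,0])))
E
```

```text
t 25.25 pos [0.5289 0.1135 0.192 ] x [ 0.998 -0.056  0.005] z [ 0.004 -0.013 -1.   ] op 0.40221299193859 F [-0.4 -0.1  0.3] M [-0.04 -0.06 -0.  ]
-3.196799713717889
```

{"fn": "move_arm", "kwargs": {"targets": [[[0.013, 0, 0, 0.009, -0.01, -0.02, 0.2], [0, 0, 0, 0, 0, -0.02, 0.2], [0, 0, 0, 0, 0, -0.01, 0.2], [0, 0, 0, 0, 0, 0, 0.2]]]}}

```text
clock: 25.65
tool_pos: [0.5397, 0.0988, 0.1418]
eef_rot: [1.0, -0.029, 0.004, 0.002]
contact_force: [0.4, 0.2, -0.4]
opening: 0.399
```

{"fn": "move_arm", "kwargs": {"targets": [[[0, 0, 0, -0.001, 0.003, -0.008, 0.2], [0, 0, 0, 0, 0, -0.003, 0.2]]]}}

```text
clock: 25.85
tool_pos: [0.5395, 0.1005, 0.1311]
eef_rot: [1.0, -0.03, 0.004, 0.002]
contact_force: [0.3, -0.5, -0.1]
opening: 0.4
```

{"fn": "move_arm", "kwargs": {"targets": [[[0, 0, 0, 0, 0, -0.001, 0.2]]]}}

```text
clock: 25.95
tool_pos: [0.5396, 0.1004, 0.1301]
eef_rot: [1.0, -0.03, 0.005, 0.002]
contact_force: [0.8, -0.1, 0.3]
opening: 0.398
```

{"fn": "move_arm", "kwargs": {"targets": [[[0, 0, 0, 0, 0, -0.0015, 0.2]]]}}

```text
clock: 26.05
tool_pos: [0.5398, 0.1005, 0.1289]
eef_rot: [1.0, -0.03, 0.005, 0.002]
contact_force: [0.1, 1.1, -0.1]
opening: 0.396
```

{"fn": "move_arm", "kwargs": {"targets": [[[0, 0, 0, 0, 0, -0.001, 0.2]]]}}

```text
clock: 26.15
tool_pos: [0.54, 0.1006, 0.128]
eef_rot: [1.0, -0.03, 0.005, 0.002]
contact_force: [-1.0, -0.7, -0.5]
opening: 0.4
```

{"fn": "move_arm", "kwargs": {"targets": [[[0, 0, 0, 0, 0, 0, 0.5], [0, 0, 0, 0, 0, 0, 0.5], [0, 0, 0, 0, 0, 0, 0.5], [0, 0, 0, 0, 0, 0.03, 0.5], [0, 0, 0, 0, 0, 0.045, 0.5]]]}}

```text
clock: 26.65
tool_pos: [0.5367, 0.0997, 0.2004]
eef_rot: [1.0, -0.029, 0.0, 0.003]
contact_force: [1.0, 0.6, 0.2]
opening: 0.498
```

{"fn": "move_arm", "kwargs": {"targets": [[[0, 0, 0, 0, -0.01, 0.045, 0.7], [0, 0, 0, 0.01, -0.048, 0.02, 0.7], [0, 0, 0, 0.01, -0.049, 0, 0.7], [0, 0, 0, 0.01, -0.049, 0, 0.7], [0, 0, 0, 0.01, -0.049, 0, 0.7]]]}}

```text
clock: 27.15
tool_pos: [0.5791, -0.0967, 0.2762]
eef_rot: [1.0, -0.02, 0.008, -0.001]
contact_force: [1.4, 0.5, -0.0]
opening: 0.7
```

{"fn": "move_arm", "kwargs": {"targets": [[[0, 0, 0, 0.01, -0.049, 0, 0.7], [0, 0, 0, 0.01, -0.04, 0, 0.7], [0, 0, 0, 0.01, -0.02, 0, 0.7], [0, 0, 0, 0, 0, 0, 0.7]]]}}

```text
clock: 27.55
tool_pos: [0.608, -0.2199, 0.276]
eef_rot: [1.0, -0.027, 0.008, 0.002]
contact_force: [-0.3, 0.4, -0.1]
opening: 0.7
```

```bash
python3 - <<'E'
from h import *
s,m=st();print(np.round(s['q'],2))
w=r.snapshot('wrist')
for d in dishes(w):print(d)
sd=r.snapshot('side')
for d in dishes(sd):print('s',d)
for d in dishes(sd,.1285):print('s',d[2])
E
```

```text
t 27.55 pos [ 0.608  -0.2199  0.276 ] x [ 0.998 -0.054  0.016] z [ 0.016 -0.004 -1.   ] op 0.7001498062724569 F [-0.3  0.4 -0.1] M [-0.05 -0.08 -0.  ]
[ 0.54  0.72 -0.51  1.47  0.38  1.03 -0.11]
([164.0, 186.0], 0.91, array([ 0.4899, -0.1919,  0.012 ]))
([284.0, 212.0], 0.66, array([ 0.4993, -0.3171,  0.012 ]))
([185.0, 316.0], 0.56, array([ 0.6119, -0.2191,  0.012 ]))
s ([196.0, 334.0], 0.67, array([ 0.4874, -0.1793,  0.012 ]))
s ([247.0, 300.0], 0.52, array([0.5541, 0.0086, 0.012 ]))
s ([404.0, 313.0], 0.38, array([0.4739, 0.4073, 0.012 ]))
s [ 0.481  -0.0613  0.1285]
s [0.5402 0.1056 0.1285]
s [0.469  0.4597 0.1285]
```

{"fn": "move_arm", "kwargs": {"targets": [[[0, 0.016, 0, 0.003, 0.001, -0.045, 0.7], [0, 0, 0, 0, 0, -0.045, 0.7], [0, 0, 0, 0, 0, -0.045, 0.7], [0, 0, 0, 0, 0, -0.045, 0.7], [0, 0, 0, 0, 0, -0.03, 0.7]]], "force": 15}}

```text
clock: 28.3
tool_pos: [0.6161, -0.2011, 0.0695]
eef_rot: [1.0, -0.015, 0.008, -0.0]
contact_force: [-0.1, 0.0, 0.4]
opening: 0.702
```

```bash
python3 - <<'E'
from h import *
s,m=st()
for d in dishes(r.snapshot('wrist')):print(d)
E
```

```text
t 28.3 pos [ 0.6161 -0.2011  0.0695] x [ 0.999 -0.03   0.017] z [ 0.017  0.    -1.   ] op 0.702109151959199 F [-0.1  0.   0.4] M [0.01 0.01 0.01]
([298.0, 308.0], 0.74, array([ 0.6128, -0.2166,  0.012 ]))
([258.0, 63.0], 0.63, array([ 0.4909, -0.1905,  0.012 ]))
```

{"fn": "move_arm", "kwargs": {"targets": [[[0, 0.016, -0.03, -0.0035, -0.016, -0.02, 0.7], [0, 0, 0, 0, 0, -0.02, 0.7]]]}}

```text
clock: 28.6
tool_pos: [0.6146, -0.2147, 0.0328]
eef_rot: [1.0, -0.029, 0.001, -0.001]
contact_force: [0.2, -0.1, 0.1]
opening: 0.704
```

{"fn": "move_arm", "kwargs": {"targets": [[[0, 0, 0, -0.001, -0.002, -0.012, 0.7], [0, 0, 0, 0, 0, -0.006, 0.5], [0, 0, 0, 0, 0, 0, 0.2], [0, 0, 0, 0, 0, 0, 0.2]]]}}

```text
clock: 29.0
tool_pos: [0.6166, -0.2143, 0.0186]
eef_rot: [1.0, -0.027, 0.004, -0.001]
contact_force: [-0.6, -0.3, 0.4]
opening: 0.454
```

{"fn": "move_arm", "kwargs": {"targets": [[[0, 0, 0, 0, 0, 0, 0.2], [0, 0, 0, 0, 0, 0, 0.2], [0, 0, 0, 0, 0, 0, 0.2]]]}}

```text
clock: 29.3
tool_pos: [0.6181, -0.2141, 0.021]
eef_rot: [1.0, -0.027, 0.006, -0.001]
contact_force: [-0.2, 0.3, -0.2]
opening: 0.398
```

{"fn": "move_arm", "kwargs": {"targets": [[[0, 0, 0, -0.002, -0.002, 0, 0.6], [0, 0, 0, -0.002, 0, 0, 0.6], [0, 0, 0, 0, 0, -0.007, 0.6]]]}}

```text
clock: 29.6
tool_pos: [0.6147, -0.2167, 0.0151]
eef_rot: [1.0, -0.027, 0.007, -0.0]
contact_force: [-0.3, -0.1, -0.0]
opening: 0.597
```

{"fn": "move_arm", "kwargs": {"targets": [[[0, 0.01, 0, -0.001, 0, -0.003, 0.2], [0, 0, 0, 0, 0, -0.001, 0.2], [0, 0, 0, 0, 0, -0.001, 0.2]]]}}

```text
clock: 29.9
tool_pos: [0.6128, -0.2169, 0.0115]
eef_rot: [1.0, -0.027, 0.0, 0.0]
contact_force: [-3.0, 1.0, 10.1]
opening: 0.4
```

{"fn": "move_arm", "kwargs": {"targets": [[[0, 0, 0, 0, 0, 0, 0.2], [0, 0, 0, 0, 0, 0, 0.2]]]}}

```text
clock: 30.1
tool_pos: [0.6129, -0.2168, 0.0116]
eef_rot: [1.0, -0.027, 0.0, 0.0]
contact_force: [-0.0, -0.3, 1.3]
opening: 0.401
```

{"fn": "move_arm", "kwargs": {"targets": [[[0, 0, 0, 0, 0, 0.045, 0.2], [0, 0, 0, 0, 0, 0.048, 0.2], [0, 0, 0, 0, 0, 0.048, 0.2], [0, 0, 0, -0.01, 0.02, 0.035, 0.2], [0, 0, 0, -0.01, 0.045, 0.01, 0.2]]], "force": 20}}

```text
clock: 30.6
tool_pos: [0.5888, -0.1576, 0.1966]
eef_rot: [0.999, -0.033, -0.005, 0.001]
contact_force: [1.2, 0.3, -0.7]
opening: 0.4
```

{"fn": "move_arm", "kwargs": {"targets": [[[0, 0, 0, -0.012, 0.047, 0, 0.2], [0, 0, 0, -0.012, 0.047, 0, 0.2], [0, 0, 0, -0.012, 0.047, 0, 0.2], [0, 0, 0, -0.012, 0.04, 0, 0.2], [0, 0, 0, -0.008, 0.02, 0, 0.2]]]}}

```text
clock: 31.1
tool_pos: [0.5312, 0.053, 0.1988]
eef_rot: [0.999, -0.033, -0.002, -0.0]
contact_force: [0.0, 0.1, 0.0]
opening: 0.403
```

```bash
python3 - <<'E'
from h import *
s,m=st();print(np.degrees(np.arctan2(m[1,0],m[0,0])))
E
```

```text
t 31.1 pos [0.5312 0.053  0.1988] x [ 0.998 -0.066 -0.004] z [-0.004  0.001 -1.   ] op 0.4025750129985859 F [0.  0.1 0. ] M [-0.02 -0.1  -0.01]
-3.7906984271809248
```

{"fn": "move_arm", "kwargs": {"targets": [[[0, 0, 0, 0.003, 0.003, -0.025, 0.2], [0, 0, 0, 0, 0, -0.02, 0.2], [0, 0, 0, 0, 0, -0.012, 0.2]]]}}

```text
clock: 31.4
tool_pos: [0.5337, 0.0635, 0.1416]
eef_rot: [1.0, -0.028, -0.0, -0.003]
contact_force: [0.3, -0.2, 1.0]
opening: 0.398
```

{"fn": "move_arm", "kwargs": {"targets": [[[0, 0, 0, 0.001, -0.007, -0.006, 0.2], [0, 0, 0, 0, 0, -0.004, 0.2], [0, 0, 0, 0, 0, -0.002, 0.2]]]}}

```text
clock: 31.7
tool_pos: [0.5344, 0.0548, 0.1275]
eef_rot: [1.0, -0.028, -0.002, -0.002]
contact_force: [-4.7, 3.6, 19.4]
opening: 0.403
```

{"fn": "move_arm", "kwargs": {"targets": [[[0, 0, 0, 0, 0, 0, 0.5], [0, 0, 0, 0, 0, 0, 0.5], [0, 0, 0, 0, 0, 0, 0.5], [0, 0, 0, 0, 0, 0.03, 0.5], [0, 0, 0, 0, 0, 0.045, 0.5]]]}}

```text
clock: 32.2
tool_pos: [0.5322, 0.0527, 0.2011]
eef_rot: [1.0, -0.029, -0.006, -0.001]
contact_force: [0.5, 0.3, 0.5]
opening: 0.499
```

{"fn": "move_arm", "kwargs": {"targets": [[[0, 0, 0, 0, -0.02, 0.04, 0.7], [0, 0, 0, -0.005, -0.049, 0, 0.7], [0, 0, 0, -0.005, -0.049, 0, 0.7], [0, 0, 0, -0.005, -0.049, 0, 0.7], [0, 0, 0, -0.005, -0.049, 0, 0.7]]]}}

```text
clock: 32.7
tool_pos: [0.5174, -0.1591, 0.2522]
eef_rot: [1.0, -0.021, 0.005, -0.005]
contact_force: [1.2, -0.5, 0.4]
opening: 0.7
```

{"fn": "move_arm", "kwargs": {"targets": [[[0, 0, 0, -0.005, -0.049, 0, 0.7], [0, 0, 0, -0.005, -0.049, 0, 0.7], [0, 0, 0, -0.005, -0.045, 0, 0.7], [0, 0, 0, 0, 0, -0.03, 0.7], [0, 0, 0, 0, 0, -0.04, 0.7]]]}}

```text
clock: 33.2
tool_pos: [0.5019, -0.3197, 0.187]
eef_rot: [0.999, -0.03, 0.012, 0.002]
contact_force: [0.6, 0.2, 0.2]
opening: 0.693
```

```bash
python3 - <<'E'
from h import *
s,m=st();print(np.round(s['q'],2))
for d in dishes(r.snapshot('wrist')):print(d)
E
```

```text
t 33.2 pos [ 0.5019 -0.3197  0.187 ] x [ 0.998 -0.061  0.024] z [ 0.024 -0.005 -1.   ] op 0.6934420732957467 F [0.6 0.2 0.2] M [-0.05 -0.05 -0.01]
[ 0.76  0.75 -0.47  1.73  0.47  0.75 -0.01]
([29.0, 278.0], 0.94, array([ 0.4884, -0.1923,  0.012 ]))
([217.0, 305.0], 0.82, array([ 0.4973, -0.3257,  0.012 ]))
```

{"fn": "move_arm", "kwargs": {"targets": [[[0, 0.024, 0, -0.004, -0.004, -0.04, 0.7], [0, 0, 0, 0, 0, -0.045, 0.7], [0, 0, 0, 0, 0, -0.035, 0.7], [0, 0, 0, 0, 0, -0.01, 0.7]]], "force": 15}}

```text
clock: 33.7
tool_pos: [0.499, -0.3224, 0.0564]
eef_rot: [1.0, -0.029, -0.001, 0.003]
contact_force: [-0.4, 0.6, -0.4]
opening: 0.7
```

```bash
python3 - <<'E'
from h import *
s,m=st()
for d in dishes(r.snapshot('wrist')):print(d)
E
```

```text
t 33.7 pos [ 0.499  -0.3224  0.0564] x [ 0.998 -0.057 -0.002] z [-0.003 -0.005 -1.   ] op 0.6996893575034165 F [-0.4  0.6 -0.4] M [-0.04 -0.06 -0.01]
([280.0, 313.0], 0.79, array([ 0.4978, -0.3222,  0.012 ]))
([10.0, 272.0], 0.72, array([ 0.4887, -0.2073,  0.012 ]))
```

{"fn": "move_arm", "kwargs": {"targets": [[[0, 0, 0, 0, 0, -0.02, 0.7], [0, 0, 0, 0, 0, -0.015, 0.6], [0, 0, 0, 0, 0, -0.006, 0.5]]]}}

```text
clock: 34.1
tool_pos: [0.5058, -0.3245, 0.0236]
eef_rot: [1.0, -0.029, 0.006, 0.005]
contact_force: [-0.8, 0.8, 5.0]
opening: 0.538
```

{"fn": "move_arm", "kwargs": {"targets": [[[0, 0, 0, 0, 0, -0.001, 0.5]]]}}

```text
clock: 34.2
tool_pos: [0.5046, -0.3246, 0.0235]
eef_rot: [1.0, -0.029, 0.004, 0.006]
contact_force: [-3.1, 0.0, 3.5]
opening: 0.502
```

{"fn": "move_arm", "kwargs": {"targets": [[[0, 0.01, 0, 0, 0, 0.006, 0.75], [0, 0, 0, -0.006, 0.001, 0, 0.75], [0, 0, 0, 0, 0, 0, 0.75]]]}}

```text
clock: 34.5
tool_pos: [0.4995, -0.3243, 0.0326]
eef_rot: [1.0, -0.029, 0.001, 0.007]
contact_force: [-0.6, 0.3, 1.0]
opening: 0.741
```

```bash
python3 - <<'E'
from h import *
s,m=st()
for d in dishes(r.snapshot('wrist')):print(d)
E
```

```text
t 34.5 pos [ 0.4995 -0.3243  0.0326] x [ 0.998 -0.058  0.003] z [ 0.002 -0.014 -1.   ] op 0.7411524532697883 F [-0.6  0.3  1. ] M [-0.01 -0.04 -0.05]
([298.0, 315.0], 0.76, array([ 0.4996, -0.3217,  0.012 ]))
```

{"fn": "move_arm", "kwargs": {"targets": [[[0.01, 0, 0, 0, 0.002, -0.012, 0.7], [0, 0, 0, -0.001, 0, -0.007, 0.7]]]}}

```text
clock: 34.8
tool_pos: [0.5006, -0.3226, 0.0133]
eef_rot: [1.0, -0.029, 0.003, 0.002]
contact_force: [0.7, -0.4, -0.1]
opening: 0.7
```

{"fn": "move_arm", "kwargs": {"targets": [[[0, 0, 0, -0.001, 0, -0.003, 0.2], [0, 0, 0, 0, 0, -0.001, 0.2], [0, 0, 0, 0, 0, -0.001, 0.2], [0, 0, 0, 0, 0, 0, 0.2]]]}}

```text
clock: 35.2
tool_pos: [0.4973, -0.3229, 0.0116]
eef_rot: [1.0, -0.03, 0.0, 0.004]
contact_force: [-0.4, 0.1, 0.4]
opening: 0.401
```

{"fn": "move_arm", "kwargs": {"targets": [[[0, 0, 0, 0, 0, 0.045, 0.2], [0, 0, 0, 0, 0, 0.048, 0.2], [0, 0, 0, 0, 0, 0.048, 0.2], [0, 0, 0, 0.005, 0.02, 0.035, 0.2], [0, 0, 0, 0.005, 0.045, 0.01, 0.2]]], "force": 20}}

```text
clock: 35.7
tool_pos: [0.5017, -0.2619, 0.196]
eef_rot: [0.999, -0.036, -0.005, 0.003]
contact_force: [1.2, 0.2, -0.3]
opening: 0.398
```

{"fn": "move_arm", "kwargs": {"targets": [[[0, 0, 0, 0.006, 0.047, 0, 0.2], [0, 0, 0, 0.006, 0.047, 0, 0.2], [0, 0, 0, 0.006, 0.047, 0, 0.2], [0, 0, 0, 0.006, 0.047, 0, 0.2], [0, 0, 0, 0.006, 0.04, 0, 0.2]]]}}

```text
clock: 36.2
tool_pos: [0.5319, -0.0278, 0.1956]
eef_rot: [0.999, -0.039, -0.004, 0.003]
contact_force: [0.7, -1.0, -0.8]
opening: 0.402
```

{"fn": "move_arm", "kwargs": {"targets": [[[0, 0, 0, 0, 0.025, 0, 0.2], [0, 0, 0, 0, 0, 0, 0.2]]]}}

```text
clock: 36.4
tool_pos: [0.5321, 0.0067, 0.1946]
eef_rot: [0.999, -0.033, -0.004, 0.0]
contact_force: [-0.3, 0.7, 0.3]
opening: 0.403
```

```bash
python3 - <<'E'
from h import *
s,m=st();print(np.degrees(np.arctan2(m[1,0],m[0,0])))
E
```

```text
t 36.4 pos [0.5321 0.0067 0.1946] x [ 0.998 -0.066 -0.008] z [-0.008 -0.    -1.   ] op 0.40271380311260896 F [-0.3  0.7  0.3] M [-0.02 -0.07  0.02]
-3.7924436132061436
```

{"fn": "move_arm", "kwargs": {"targets": [[[0, -0.008, 0, 0, 0.002, -0.025, 0.2], [0, 0, 0, 0, 0, -0.02, 0.2], [0, 0, 0, 0, 0, -0.008, 0.2]]]}}

```text
clock: 36.7
tool_pos: [0.5328, 0.0067, 0.1396]
eef_rot: [0.999, -0.033, 0.001, 0.001]
contact_force: [0.4, 0.4, -0.7]
opening: 0.4
```

{"fn": "move_arm", "kwargs": {"targets": [[[0, 0, 0, -0.001, 0.005, -0.006, 0.2], [0, 0, 0, 0, 0, -0.003, 0.2], [0, 0, 0, 0, 0, -0.002, 0.2]]]}}

```text
clock: 37.0
tool_pos: [0.5312, 0.0091, 0.1274]
eef_rot: [0.999, -0.035, -0.001, 0.002]
contact_force: [-5.5, 0.1, 26.5]
opening: 0.398
```

{"fn": "move_arm", "kwargs": {"targets": [[[0, 0, 0, 0, 0, 0, 0.5], [0, 0, 0, 0, 0, 0, 0.5], [0, 0, 0, 0, 0, 0, 0.5], [0, 0, 0, 0, 0, 0.03, 0.5], [0, 0, 0, 0, 0, 0.045, 0.5]]]}}

```text
clock: 37.5
tool_pos: [0.5291, 0.0076, 0.2013]
eef_rot: [0.999, -0.036, -0.004, 0.003]
contact_force: [0.4, 0.0, -0.5]
opening: 0.504
```

{"fn": "move_arm", "kwargs": {"targets": [[[0, 0, 0, 0, 0, 0.03, 0.7], [0, 0, 0.13, -0.01, -0.04, 0, 0.7], [0, 0, 0.13, -0.01, -0.045, 0, 0.7], [0, 0, 0.13, -0.01, -0.045, 0, 0.7], [0, 0, 0.08, -0.01, -0.04, 0, 0.7]]]}}

```text
clock: 38.0
tool_pos: [0.4944, -0.1582, 0.241]
eef_rot: [0.977, 0.214, 0.006, 0.001]
contact_force: [0.4, -0.0, -0.7]
opening: 0.702
```

{"fn": "move_arm", "kwargs": {"targets": [[[0, 0, 0, -0.002, -0.02, -0.01, 0.7], [0, 0, 0, 0, 0, 0, 0.7]]]}}

```text
clock: 38.2
tool_pos: [0.4894, -0.187, 0.2306]
eef_rot: [0.978, 0.209, 0.005, 0.003]
contact_force: [-0.5, 0.6, 0.4]
opening: 0.696
```

```bash
python3 - <<'E'
from h import *
s,m=st();print(np.degrees(np.arctan2(m[1,0],m[0,0])),np.round(s['q'],2))
for d in dishes(r.snapshot('wrist')):print(d)
E
```

```text
t 38.2 pos [ 0.4894 -0.187   0.2306] x [0.912 0.409 0.008] z [ 0.01  -0.003 -1.   ] op 0.6964121354029804 F [-0.5  0.6  0.4] M [ 0.02 -0.09  0.01]
24.16308895796416 [ 0.66  0.64 -0.62  1.89  0.53  0.77  0.17]
([198.0, 311.0], 0.76, array([ 0.4881, -0.1905,  0.012 ]))
```

{"fn": "move_arm", "kwargs": {"targets": [[[0, 0.01, 0, -0.001, -0.004, -0.045, 0.75], [0, 0, 0, 0, 0, -0.045, 0.75], [0, 0, 0, 0, 0, -0.045, 0.75], [0, 0, 0, 0, 0, -0.035, 0.75], [0, 0, 0, 0, 0, 0, 0.75]]], "force": 15}}

```text
clock: 38.8
tool_pos: [0.4991, -0.1741, 0.0623]
eef_rot: [0.976, 0.219, 0.01, 0.0]
contact_force: [-0.4, 0.1, -0.8]
opening: 0.747
```

```bash
python3 - <<'E'
from h import *
s,m=st();print(np.degrees(np.arctan2(m[1,0],m[0,0])))
for d in dishes(r.snapshot('wrist')):print(d)
E
```

```text
t 38.8 pos [ 0.4991 -0.1741  0.0623] x [0.904 0.427 0.02 ] z [ 0.02   0.004 -1.   ] op 0.7465473539560783 F [-0.4  0.1 -0.8] M [-0.06 -0.02 -0.04]
25.29899905736414
([295.0, 279.0], 0.92, array([ 0.4884, -0.1907,  0.012 ]))
```

{"fn": "move_arm", "kwargs": {"targets": [[[0, 0.02, 0, -0.01, -0.017, -0.01, 0.75], [0, 0, 0, 0, 0, -0.012, 0.75]]]}}

```text
clock: 39.1
tool_pos: [0.4942, -0.1931, 0.0475]
eef_rot: [0.976, 0.219, 0.006, 0.001]
contact_force: [0.6, -0.2, 0.1]
opening: 0.751
```

{"fn": "move_arm", "kwargs": {"targets": [[[0, 0.012, 0, -0.006, 0.002, -0.018, 0.75], [0, 0, 0, 0, 0, -0.01, 0.75]]]}}

```text
clock: 39.3
tool_pos: [0.4896, -0.1932, 0.0201]
eef_rot: [0.976, 0.217, 0.003, 0.001]
contact_force: [0.8, 0.5, -0.8]
opening: 0.753
```

{"fn": "move_arm", "kwargs": {"targets": [[[0, 0, 0, -0.001, 0.002, -0.006, 0.5], [0, 0, 0, 0, 0, -0.002, 0.2], [0, 0, 0, 0, 0, -0.001, 0.2]]]}}

```text
clock: 39.6
tool_pos: [0.4868, -0.1927, 0.0114]
eef_rot: [0.976, 0.216, 0.001, 0.002]
contact_force: [-5.3, -0.8, 21.8]
opening: 0.499
```

{"fn": "move_arm", "kwargs": {"targets": [[[0, 0, 0, 0, 0, -0.001, 0.2], [0, 0, 0, 0, 0, 0, 0.2], [0, 0, 0, 0, 0, 0, 0.2]]]}}

```text
clock: 39.9
tool_pos: [0.4872, -0.1934, 0.0125]
eef_rot: [0.976, 0.216, 0.002, 0.003]
contact_force: [0.4, -0.2, -0.7]
opening: 0.402
```

{"fn": "move_arm", "kwargs": {"targets": [[[0, 0, 0, 0, 0, 0.045, 0.2], [0, 0, 0, 0, 0, 0.048, 0.2], [0, 0, 0, 0, 0, 0.048, 0.2], [0, 0, -0.1, 0, 0, 0.04, 0.2], [0, 0, -0.1, 0.005, 0.03, 0.01, 0.2]]], "force": 20}}

```text
clock: 40.4
tool_pos: [0.4896, -0.166, 0.2072]
eef_rot: [0.994, 0.112, -0.001, 0.001]
contact_force: [0.8, 0.9, 0.1]
opening: 0.4
```

{"fn": "move_arm", "kwargs": {"targets": [[[0, 0, -0.1, 0.01, 0.04, 0, 0.2], [0, 0, -0.1, 0.01, 0.04, 0, 0.2], [0, 0, -0.09, 0.01, 0.03, 0, 0.2], [0, 0, 0, 0.003, 0.008, 0, 0.2], [0, 0, 0, 0, 0, 0, 0.2]]]}}

```text
clock: 40.9
tool_pos: [0.5259, -0.0411, 0.2119]
eef_rot: [0.999, -0.039, 0.004, 0.001]
contact_force: [-0.4, -0.3, -0.6]
opening: 0.401
```

```bash
python3 - <<'E'
from h import *
s,m=st();print(np.degrees(np.arctan2(m[1,0],m[0,0])))
E
```

```text
t 40.9 pos [ 0.5259 -0.0411  0.2119] x [ 0.997 -0.077  0.008] z [ 0.008 -0.002 -1.   ] op 0.4009297614268255 F [-0.4 -0.3 -0.6] M [-0.08 -0.05  0.02]
-4.416006138561305
```

{"fn": "move_arm", "kwargs": {"targets": [[[0, 0.008, 0, 0.002, 0.005, -0.035, 0.2], [0, 0, 0, 0, 0, -0.025, 0.2], [0, 0, 0, 0, 0, -0.008, 0.2]]]}}

```text
clock: 41.2
tool_pos: [0.5284, -0.0413, 0.1432]
eef_rot: [0.999, -0.039, 0.001, 0.002]
contact_force: [-0.4, -0.3, 1.0]
opening: 0.397
```

{"fn": "move_arm", "kwargs": {"targets": [[[0, 0, 0, 0, 0.006, -0.008, 0.2], [0, 0, 0, 0, 0, 0, 0.2]]]}}

```text
clock: 41.4
tool_pos: [0.5272, -0.0379, 0.134]
eef_rot: [0.999, -0.04, 0.0, 0.003]
contact_force: [-0.1, -0.4, 0.1]
opening: 0.398
```

{"fn": "move_arm", "kwargs": {"targets": [[[0, 0, 0, 0.001, 0.004, -0.003, 0.2], [0, 0, 0, 0, 0, -0.002, 0.2], [0, 0, 0, 0, 0, -0.001, 0.2]]]}}

```text
clock: 41.7
tool_pos: [0.5294, -0.0345, 0.1294]
eef_rot: [0.999, -0.041, 0.002, 0.003]
contact_force: [-0.4, 1.0, -0.2]
opening: 0.401
```

{"fn": "move_arm", "kwargs": {"targets": [[[0, 0, 0, 0, 0, -0.002, 0.2], [0, 0, 0, 0, 0, 0, 0.5], [0, 0, 0, 0, 0, 0, 0.5], [0, 0, 0, 0, 0, 0, 0.5], [0, 0, 0, 0, 0, 0.03, 0.5]]]}}

```text
clock: 42.2
tool_pos: [0.5279, -0.0347, 0.156]
eef_rot: [0.999, -0.04, -0.001, 0.004]
contact_force: [-0.2, -0.7, 1.0]
opening: 0.502
```

{"fn": "move_arm", "kwargs": {"targets": [[[0, 0, 0, 0, 0, 0.045, 0.5], [0, 0, 0, 0, 0.01, 0.045, 0.5], [0, 0, 0, -0.005, 0.048, 0.02, 0.5], [0, 0, 0, -0.006, 0.049, 0, 0.5], [0, 0, 0, -0.006, 0.049, 0, 0.5]]]}}

```text
clock: 42.7
tool_pos: [0.5126, 0.1146, 0.2728]
eef_rot: [0.999, -0.05, 0.002, 0.005]
contact_force: [0.3, -0.1, -0.3]
opening: 0.499
```

{"fn": "move_arm", "kwargs": {"targets": [[[0, 0, 0, -0.006, 0.049, 0, 0.5], [0, 0, 0, -0.006, 0.049, 0, 0.5], [0, 0, 0, -0.006, 0.049, 0, 0.5], [0, 0, 0, -0.006, 0.049, 0, 0.5], [0, 0, 0, -0.006, 0.04, 0, 0.5]]]}}

```text
clock: 43.2
tool_pos: [0.4803, 0.3571, 0.2743]
eef_rot: [0.999, -0.051, 0.004, 0.005]
contact_force: [0.7, 0.1, -0.3]
opening: 0.499
```

{"fn": "move_arm", "kwargs": {"targets": [[[0, 0, 0, -0.005, 0.04, 0, 0.5], [0, 0, 0, 0, 0.02, 0, 0.5], [0, 0, 0, 0, 0, 0, 0.5]]]}}

```text
clock: 43.5
tool_pos: [0.4699, 0.4273, 0.2742]
eef_rot: [0.999, -0.045, 0.002, 0.002]
contact_force: [-0.4, -0.1, 0.2]
opening: 0.504
```

```bash
python3 - <<'E'
from h import *
s,m=st();print(np.round(s['q'],2))
w=r.snapshot('wrist');sc=r.snapshot('scene')
for d in r.find_in(w,'key_grip'):print(d['centre'],d['score'],atz(w,d['centre'],.085))
for d in dishes(sc,.1285):print('sc',d)
c=cv2.resize(sc['frame'][215:335,240:430,::-1],(760,480),interpolation=cv2.INTER_CUBIC)
a=cv2.resize(w['frame'][:,:,::-1],(760,570))[:,:]
cv2.imwrite('pics/w5.png',a);cv2.imwrite('pics/c5.png',c)
E
```

```text
t 43.5 pos [0.4699 0.4273 0.2742] x [ 0.996 -0.09   0.005] z [ 0.004 -0.005 -1.   ] op 0.5044135570585653 F [-0.4 -0.1  0.2] M [-0.06 -0.06  0.01]
[-0.58  0.7  -0.45  1.5   0.34  1.02 -1.2 ]
[210.2, 318.9] 0.97 [0.47270946 0.42233417 0.085     ]
[457.7, 601.8] 0.59 [0.75221563 0.1221678  0.085     ]
sc ([255.0, 326.0], 0.83, array([0.543 , 0.0469, 0.1285]))
sc ([249.0, 285.0], 0.74, array([ 0.5352, -0.0361,  0.1285]))
sc ([262.0, 342.0], 0.6, array([0.5591, 0.0801, 0.1285]))
sc ([258.0, 352.0], 0.56, array([0.5464, 0.0986, 0.1285]))
sc ([252.0, 305.0], 0.52, array([0.5404, 0.0052, 0.1285]))
```

View pics/w5.png

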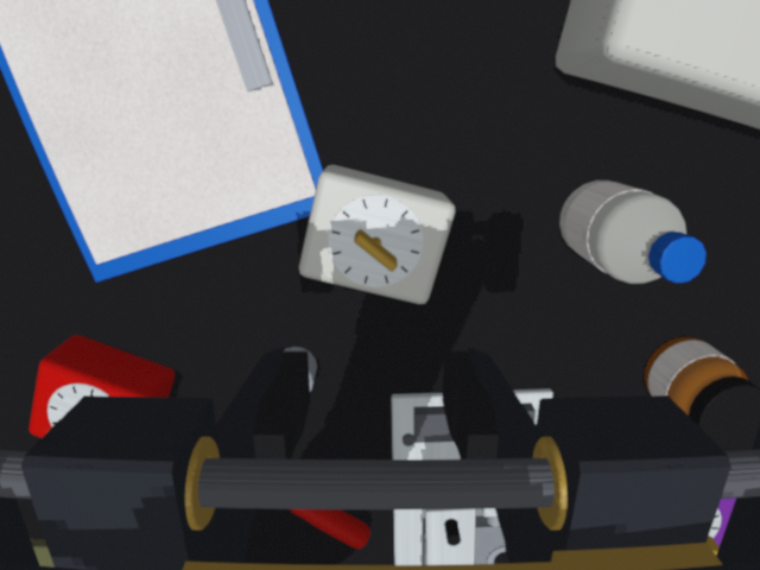

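View pics/c5.png

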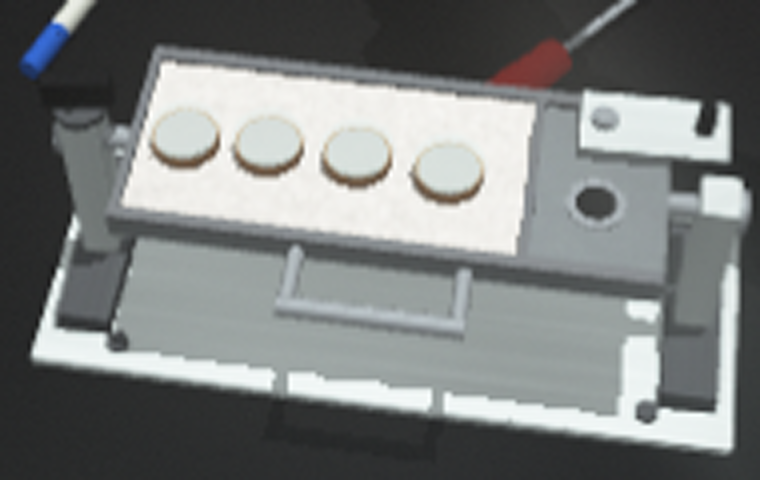

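All four dishes lie flat and apart on the white window, the cover is aside and the port is bared. In the wrist view the white timer's key blade runs from (357,235) to (394,267). Next I measure its angle.

```bash
cat >> h.py <<'E'
def key(w,z=.085,box=(150,280,250,390)):
    r0,r1,c0,c1=box;hsv=cv2.cvtColor(w['frame'],cv2.COLOR_RGB2HSV)[r0:r1,c0:c1]
    m=((hsv[...,0]>10)&(hsv[...,0]<32)&(hsv[...,1]>110)).astype(np.uint8)
    n,l,s,c=cv2.connectedComponentsWithStats(m);i=1+np.argmax(s[1:,4])
    yx=np.argwhere(l==i)+[r0,c0];P=np.array([atz(w,p,z)[:2] for p in yx])
    rc=cv2.minAreaRect((P*1000).astype(np.float32));b=cv2.boxPoints(rc)
    e=max([b[1]-b[0],b[2]-b[1]],key=np.linalg.norm)
    return s[i,4],np.round(rc[0],1),np.round(rc[1],1),np.degrees(np.arctan2(e[1],e[0]))
E
python3 - <<'E'
from h import *
w=r.snapshot('wrist');print(key(w,.092),key(w,.082))
E
```

```text
(np.int32(441), array([471.8, 424.8]), array([10.3, 33.6]), np.float32(-44.92954)) (np.int32(441), array([471.6, 422.4]), array([10.7, 34.6]), np.float32(-44.929485))
```

{"fn": "move_arm", "kwargs": {"targets": [[[0, 0, 0.14, 0.001, -0.002, 0, 0.5], [0, 0, 0.14, 0.001, -0.002, -0.02, 0.5], [0, 0, 0.14, 0, 0, -0.03, 0.5], [0, 0, 0.14, 0, 0, -0.03, 0.5], [0, 0, 0.14, 0, 0, -0.03, 0.5]]], "force": 20}}

```text
clock: 44.25
tool_pos: [0.4819, 0.4109, 0.1677]
eef_rot: [0.953, 0.303, 0.01, 0.001]
contact_force: [0.1, -0.3, -0.9]
opening: 0.497
```

{"fn": "move_arm", "kwargs": {"targets": [[[0, 0, 0.14, 0, 0, -0.02, 0.5], [0, 0, 0.03, 0, 0, 0, 0.5], [0, 0, 0, 0, 0, 0, 0.5]]]}}

```text
clock: 44.55
tool_pos: [0.4833, 0.4031, 0.1435]
eef_rot: [0.924, 0.383, 0.007, 0.003]
contact_force: [0.7, -0.2, 0.1]
opening: 0.5
```

```bash
python3 - <<'E'
from h import *
s,m=st();print(np.degrees(np.arctan2(m[1,0],m[0,0])),np.round(s['q'],2))
w=r.snapshot('wrist');p=proj(w,[[.4717,.4235,.085]])[0];print(p)
a,b=int(p[0]),int(p[1]);print(key(w,.092,(max(a-70,0),min(a+60,330),b-60,b+60)))
E
```

```text
t 44.55 pos [0.4833 0.4031 0.1435] x [0.707 0.707 0.01 ] z [ 0.016 -0.001 -1.   ] op 0.500422965442743 F [ 0.7 -0.2  0.1] M [-0.   -0.14  0.  ]
45.026763139776534 [-0.46  0.88 -0.6   1.64  0.66  0.82 -0.56]
[223.72135232 327.74579211]
(np.int32(962), array([469.2, 423.2]), array([ 6.4, 35.8]), np.float32(-44.354523))
```

{"fn": "move_arm", "kwargs": {"targets": [[[0, 0.016, 0, -0.013, 0.02, -0.015, 0.5], [0, 0, 0, 0, 0, 0, 0.5]]]}}

```text
clock: 44.8
tool_pos: [0.4722, 0.4235, 0.1316]
eef_rot: [0.925, 0.379, 0.002, 0.0]
contact_force: [-0.7, -0.1, 0.4]
opening: 0.5
```

{"fn": "move_arm", "kwargs": {"targets": [[[0, 0, 0.01, -0.002, 0, -0.02, 0.5], [0, 0, 0, 0, 0, -0.02, 0.5], [0, 0, 0, 0, 0, -0.006, 0.5]]]}}

```text
clock: 45.1
tool_pos: [0.4745, 0.4247, 0.0908]
eef_rot: [0.925, 0.381, 0.008, -0.0]
contact_force: [0.6, 0.6, 0.4]
opening: 0.498
```

```bash
python3 - <<'E'
from h import *
s,m=st();print(np.degrees(np.arctan2(m[1,0],m[0,0])),np.round(s['q'],2))
E
```

```text
t 45.1 pos [0.4745 0.4247 0.0908] x [0.71  0.704 0.015] z [ 0.014  0.007 -1.   ] op 0.4978777867830694 F [0.6 0.6 0.4] M [-0.07 -0.12 -0.04]
44.79247980923368 [-0.51  0.96 -0.55  1.64  0.7   0.73 -0.63]
```

{"fn": "move_arm", "kwargs": {"targets": [[[-0.005, 0.014, 0.01, -0.004, -0.001, -0.009, 0.5], [0, 0, 0, 0, 0, 0, 0.2], [0, 0, 0, 0, 0, 0, 0], [0, 0, 0, 0, 0, 0, 0]]]}}

```text
clock: 45.5
tool_pos: [0.4724, 0.4237, 0.0846]
eef_rot: [0.923, 0.384, 0.002, -0.001]
contact_force: [0.3, -1.1, -0.3]
opening: 0.254
```

{"fn": "move_arm", "kwargs": {"targets": [[[0, 0, 0, 0, 0, 0, 0], [0, 0, 0, 0, 0, 0, 0], [0, 0, 0, 0, 0, 0, 0]]]}}

```text
clock: 45.8
tool_pos: [0.4709, 0.422, 0.0853]
eef_rot: [0.923, 0.384, 0.0, 0.0]
contact_force: [1.7, 2.9, -4.6]
opening: 0.076
```

```bash
python3 - <<'E'
from h import *
s,m=st();print(np.degrees(np.arctan2(m[1,0],m[0,0])),np.round(s['q'],2))
E
```

```text
t 45.8 pos [0.4709 0.422  0.0853] x [0.705 0.71  0.   ] z [ 0.001 -0.    -1.   ] op 0.07554216872732208 F [ 1.7  2.9 -4.6] M [ 0.52 -0.67 -0.  ]
45.19670130666735 [-0.51  0.97 -0.56  1.65  0.7   0.74 -0.62]
```

{"fn": "move_arm", "kwargs": {"targets": [[[0, 0, -0.13, 0, 0, 0, 0], [0, 0, -0.13, 0, 0, 0, 0], [0, 0, -0.13, 0, 0, 0, 0], [0, 0, -0.13, 0, 0, 0, 0], [0, 0, -0.13, 0, 0, 0, 0]]]}}

```text
clock: 46.3
tool_pos: [0.4705, 0.4218, 0.0853]
eef_rot: [0.998, 0.058, -0.0, -0.0]
contact_force: [-0.9, 0.1, -1.4]
opening: 0.073
```

{"fn": "move_arm", "kwargs": {"targets": [[[0, 0, -0.13, 0, 0, 0, 0], [0, 0, -0.13, 0, 0, 0, 0], [0, 0, -0.13, 0, 0, 0, 0], [0, 0, -0.13, 0, 0, 0, 0], [0, 0, -0.13, 0, 0, 0, 0]]]}}

```text
clock: 46.8
tool_pos: [0.47, 0.422, 0.0853]
eef_rot: [0.961, -0.276, -0.0, -0.0]
contact_force: [0.4, -0.4, -0.8]
opening: 0.077
```

```bash
python3 - <<'E'
from h import *
s,m=st();print(np.degrees(np.arctan2(m[1,0],m[0,0])),np.round(s['q'],2))
E
```

```text
t 46.8 pos [0.47   0.422  0.0853] x [ 0.848 -0.53  -0.001] z [-0.001  0.    -1.   ] op 0.07689449644181594 F [ 0.4 -0.4 -0.8] M [-0.11  0.03  0.08]
-32.00417953304909 [-0.69  0.92 -0.21  1.66  0.3   0.6  -1.63]
```

{"fn": "move_arm", "kwargs": {"targets": [[[0, 0, -0.13, 0, 0, 0, 0], [0, 0, -0.13, 0, 0, 0, 0], [0, 0, -0.13, 0, 0, 0, 0], [0, 0, -0.13, 0, 0, 0, 0], [0, 0, -0.13, 0, 0, 0, 0]]]}}

```text
clock: 47.3
tool_pos: [0.4697, 0.4223, 0.0853]
eef_rot: [0.816, -0.578, -0.0, -0.0]
contact_force: [0.5, -0.6, -1.5]
opening: 0.078
```

{"fn": "move_arm", "kwargs": {"targets": [[[0, 0, -0.1, 0, 0, 0, 0], [0, 0, 0, 0, 0, 0, 0]]]}}

```text
clock: 47.5
tool_pos: [0.4696, 0.4224, 0.0853]
eef_rot: [0.785, -0.62, 0.0, -0.0]
contact_force: [-0.5, -1.2, -1.7]
opening: 0.078
```

```bash
python3 - <<'E'
from h import *
s,m=st();print(np.degrees(np.arctan2(m[1,0],m[0,0])),np.round(s['q'],2))
E
```

```text
t 47.5 pos [0.4696 0.4224 0.0853] x [ 0.232 -0.973 -0.   ] z [ 0.  0. -1.] op 0.07758296553704909 F [-0.5 -1.2 -1.7] M [-0.25 -0.01 -0.06]
-76.59058433374088 [-0.8   0.91 -0.01  1.67  0.02  0.56 -2.16]
```

{"fn": "move_arm", "kwargs": {"targets": [[[0, 0, 0, 0, 0, 0, 0.5], [0, 0, 0, 0, 0, 0, 0.5], [0, 0, 0, 0, 0, 0, 0.5], [0, 0, 0, 0, 0, 0.03, 0.5], [0, 0, 0.14, 0, 0, 0.01, 0.5]]]}}

```text
clock: 48.0
tool_pos: [0.4687, 0.4233, 0.1251]
eef_rot: [0.829, -0.559, -0.0, 0.0]
contact_force: [0.9, 0.7, 1.3]
opening: 0.494
```

{"fn": "move_arm", "kwargs": {"targets": [[[0, 0, 0.145, 0, 0, 0, 0.5], [0, 0, 0.145, 0, 0, 0, 0.5], [0, 0, 0.145, 0, 0, 0, 0.5], [0, 0, 0.145, 0, 0, 0, 0.5], [0, 0, 0.145, 0, 0, 0, 0.5]]]}}

```text
clock: 48.5
tool_pos: [0.4702, 0.4251, 0.1285]
eef_rot: [0.977, -0.215, 0.0, -0.003]
contact_force: [-1.6, 0.3, -0.6]
opening: 0.5
```

{"fn": "move_arm", "kwargs": {"targets": [[[0, 0, 0.145, 0, 0, 0, 0.5], [0, 0, 0.145, 0, 0, 0, 0.5], [0, 0, 0.145, 0, 0, 0, 0.5], [0, 0, 0.145, 0, 0, 0, 0.5], [0, 0, 0.145, 0, 0, 0, 0.5]]]}}

```text
clock: 49.0
tool_pos: [0.4715, 0.4253, 0.1296]
eef_rot: [0.988, 0.157, 0.0, -0.004]
contact_force: [-0.2, 0.3, -0.4]
opening: 0.499
```

```bash
python3 - <<'E'
from h import *
s,m=st();print(np.degrees(np.arctan2(m[1,0],m[0,0])),np.round(s['q'],2))
E
```

```text
t 49.0 pos [0.4715 0.4253 0.1296] x [0.95  0.311 0.001] z [-0.001  0.008 -1.   ] op 0.49909777510539743 F [-0.2  0.3 -0.4] M [-0.04 -0.1   0.04]
18.104634390734113 [-0.55  0.89 -0.47  1.63  0.53  0.75 -0.95]
```

Now up to +103.4°, another 1.49 rad.

{"fn": "move_arm", "kwargs": {"targets": [[[0, 0, 0.145, 0, 0, 0, 0.5], [0, 0, 0.145, 0, 0, 0, 0.5], [0, 0, 0.145, 0, 0, 0, 0.5], [0, 0, 0.145, 0, 0, 0, 0.5], [0, 0, 0.145, 0, 0, 0, 0.5]]]}}

```text
clock: 49.5
tool_pos: [0.4734, 0.4249, 0.1305]
eef_rot: [0.861, 0.508, -0.0, -0.005]
contact_force: [0.2, 0.4, -0.1]
opening: 0.502
```

{"fn": "move_arm", "kwargs": {"targets": [[[0, 0, 0.145, 0, 0, 0, 0.5], [0, 0, 0.145, 0, 0, 0, 0.5], [0, 0, 0.145, 0, 0, 0, 0.5], [0, 0, 0.145, 0, 0, 0, 0.5], [0, 0, 0.1, 0, 0, 0, 0.5]]]}}

```text
clock: 50.0
tool_pos: [0.4757, 0.4242, 0.1312]
eef_rot: [0.633, 0.774, -0.0, -0.004]
contact_force: [-0.4, -0.5, 0.1]
opening: 0.503
```

```bash
python3 - <<'E'
from h import *
s,m=st();print(np.degrees(np.arctan2(m[1,0],m[0,0])),np.round(s['q'],2))
w=r.snapshot('wrist');p=proj(w,[[.470,.4225,.085]])[0];print(p)
a,b=int(p[0]),int(p[1]);print(key(w,.092,(max(a-70,0),min(a+60,340),b-60,b+60)))
E
```

```text
t 50.0 pos [0.4757 0.4242 0.1312] x [-0.199  0.98   0.006] z [-0.006  0.005 -1.   ] op 0.5026038612456176 F [-0.4 -0.5  0.1] M [ 0.06 -0.17 -0.03]
101.46797641521833 [-0.37  0.98 -0.84  1.6   0.85  0.96  0.27]
[267.65952053 315.1917227 ]
(np.int32(1030), array([468.3, 421.7]), array([37.2,  6.3]), np.float32(12.940119))
```

{"fn": "move_arm", "kwargs": {"targets": [[[0, 0, 0.03, -0.006, -0.002, -0.015, 0.5], [0, 0, 0, 0, 0, -0.015, 0.5]]]}}

```text
clock: 50.25
tool_pos: [0.4705, 0.4227, 0.1011]
eef_rot: [0.621, 0.784, 0.002, -0.004]
contact_force: [0.3, 0.1, -0.8]
opening: 0.503
```

{"fn": "move_arm", "kwargs": {"targets": [[[0, 0, 0, -0.001, 0, -0.014, 0.5], [0, 0, 0, 0, 0, 0, 0.2], [0, 0, 0, 0, 0, 0, 0], [0, 0, 0, 0, 0, 0, 0]]], "force": 20}}

```text
clock: 50.65
tool_pos: [0.4679, 0.4205, 0.0816]
eef_rot: [0.622, 0.783, -0.001, -0.004]
contact_force: [-0.8, 0.3, -0.1]
opening: 0.253
```

{"fn": "move_arm", "kwargs": {"targets": [[[0, 0, 0, 0, 0, 0, 0], [0, 0, 0, 0, 0, 0, 0], [0, 0, 0, 0, 0, 0, 0]]]}}

```text
clock: 50.95
tool_pos: [0.4679, 0.4219, 0.0823]
eef_rot: [0.622, 0.783, -0.0, -0.004]
contact_force: [0.3, -0.0, -3.9]
opening: 0.076
```

```bash
python3 - <<'E'
from h import *
s,m=st();print(np.degrees(np.arctan2(m[1,0],m[0,0])),np.round(s['q'],2))
E
```

```text
t 50.95 pos [0.4679 0.4219 0.0823] x [-0.227  0.974  0.007] z [-0.007  0.005 -1.   ] op 0.07623702063726884 F [ 0.3 -0.  -3.9] M [ 0.01 -0.19  0.  ]
103.13523424200037 [-0.39  1.04 -0.8   1.65  0.92  0.88  0.23]
```

Gripped again. First 90° of the second stroke, then small steps.

{"fn": "move_arm", "kwargs": {"targets": [[[0, 0, -0.13, 0, 0, 0, 0], [0, 0, -0.13, 0, 0, 0, 0], [0, 0, -0.13, 0, 0, 0, 0], [0, 0, -0.13, 0, 0, 0, 0], [0, 0, -0.13, 0, 0, 0, 0]]]}}

```text
clock: 51.45
tool_pos: [0.468, 0.4235, 0.0823]
eef_rot: [0.845, 0.534, 0.003, -0.006]
contact_force: [1.3, 1.4, -4.6]
opening: 0.08
```

{"fn": "move_arm", "kwargs": {"targets": [[[0, 0, -0.13, 0, 0, 0, 0], [0, 0, -0.13, 0, 0, 0, 0], [0, 0, -0.13, 0, 0, 0, 0], [0, 0, -0.13, 0, 0, 0, 0], [0, 0, -0.13, 0, 0, 0, 0]]]}}

```text
clock: 51.95
tool_pos: [0.4691, 0.4248, 0.0823]
eef_rot: [0.975, 0.224, 0.006, -0.005]
contact_force: [0.7, 0.9, -4.8]
opening: 0.08
```

{"fn": "move_arm", "kwargs": {"targets": [[[0, 0, -0.13, 0, 0, 0, 0], [0, 0, -0.1, 0, 0, 0, 0]]]}}

```text
clock: 52.15
tool_pos: [0.4697, 0.425, 0.0823]
eef_rot: [0.994, 0.105, 0.007, -0.005]
contact_force: [1.6, 1.0, -4.0]
opening: 0.081
```

```bash
python3 - <<'E'
from h import *
s,m=st();print(np.degrees(np.arctan2(m[1,0],m[0,0])))
E
```

```text
t 52.15 pos [0.4697 0.425  0.0823] x [0.978 0.209 0.016] z [ 0.014  0.011 -1.   ] op 0.08052019443948255 F [ 1.6  1.  -4. ] M [ 0.02 -0.11  0.13]
12.087483315712142
```

{"fn": "move_arm", "kwargs": {"targets": [[[0, 0, -0.1, 0, 0, 0, 0]]]}}

```text
clock: 52.25
tool_pos: [0.4699, 0.425, 0.0823]
eef_rot: [0.999, 0.053, 0.008, -0.005]
contact_force: [1.1, 0.3, -4.0]
opening: 0.078
```

```bash
python3 - <<'E'
from h import *
s,m=st();print(np.degrees(np.arctan2(m[1,0],m[0,0])))
E
```

```text
t 52.25 pos [0.4699 0.425  0.0823] x [0.994 0.107 0.016] z [ 0.015  0.01  -1.   ] op 0.07840740822135309 F [ 1.1  0.3 -4. ] M [ 0.08 -0.15  0.1 ]
6.1255230685088335
```

{"fn": "move_arm", "kwargs": {"targets": [[[0, 0, -0.1, 0, 0, 0, 0], [0, 0, -0.1, 0, 0, 0, 0]]]}}

```text
clock: 52.45
tool_pos: [0.4704, 0.4251, 0.0823]
eef_rot: [0.999, -0.05, 0.009, -0.004]
contact_force: [1.0, 0.7, -3.4]
opening: 0.086
```

```bash
python3 - <<'E'
from h import *
s,m=st();print(np.degrees(np.arctan2(m[1,0],m[0,0])))
E
```

```text
t 52.45 pos [0.4704 0.4251 0.0823] x [ 0.995 -0.1    0.017] z [ 0.018  0.007 -1.   ] op 0.08560929893828342 F [ 1.   0.7 -3.4] M [ 0.03 -0.1   0.36]
-5.76258954779308
```

{"fn": "move_arm", "kwargs": {"targets": [[[0, 0, -0.1, 0, 0, 0, 0]]]}}

```text
clock: 52.55
tool_pos: [0.4704, 0.4251, 0.0824]
eef_rot: [0.995, -0.101, 0.009, -0.004]
contact_force: [0.3, 0.3, -2.7]
opening: 0.096
```

```bash
python3 - <<'E'
from h import *
s,m=st();print(np.degrees(np.arctan2(m[1,0],m[0,0])))
E
```

```text
t 52.55 pos [0.4704 0.4251 0.0824] x [ 0.979 -0.202  0.017] z [ 0.019  0.005 -1.   ] op 0.09593777719903802 F [ 0.3  0.3 -2.7] M [-0.02 -0.1   0.51]
-11.645405524999534
```

The key is at its stop: Mz rose from 0.10 to 0.51 N m and the pads were prised open, about 227° from the start. I release it and check.

{"fn": "move_arm", "kwargs": {"targets": [[[0, 0, 0.07, 0, 0, 0, 0], [0, 0, 0, 0, 0, 0, 0.5], [0, 0, 0, 0, 0, 0, 0.5], [0, 0, 0, 0, 0, 0, 0.5], [0, 0, 0, 0, 0, 0.03, 0.5]]]}}

```text
clock: 53.05
tool_pos: [0.4683, 0.4237, 0.1103]
eef_rot: [0.998, -0.067, 0.007, -0.001]
contact_force: [0.8, 0.7, 0.3]
opening: 0.428
```

{"fn": "move_arm", "kwargs": {"targets": [[[0, 0, 0, 0, 0, 0.045, 0.5], [0, 0, 0, 0, 0, 0.045, 0.5], [0, 0, 0, 0, 0, 0.045, 0.5], [0, 0, 0, 0, 0, 0, 0.5], [0, 0, 0, 0, 0, 0, 0.5]]]}}

```text
clock: 53.55
tool_pos: [0.4683, 0.4244, 0.2543]
eef_rot: [0.998, -0.069, 0.008, -0.004]
contact_force: [0.3, -0.7, -0.5]
opening: 0.5
```

```bash
python3 - <<'E'
from h import *
s,m=st();w=r.snapshot('wrist');p=proj(w,[[.470,.4225,.085]])[0];a,b=int(p[0]),int(p[1])
print(key(w,.092,(max(a-70,0),min(a+60,340),b-60,b+60)))
sc=r.snapshot('scene');sd=r.snapshot('side')
c=cv2.resize(sc['frame'][200:340,230:550,::-1],(800,350),interpolation=cv2.INTER_CUBIC)
d=cv2.resize(sd['frame'][150:450,180:460,::-1],(233,250)) 
cv2.imwrite('pics/f1.png',c);cv2.imwrite('pics/f2.png',cv2.resize(sd['frame'][150:350,200:400,::-1],(600,600),interpolation=cv2.INTER_CUBIC))
E
```

```text
t 53.55 pos [0.4683 0.4244 0.2543] x [ 0.99  -0.138  0.015] z [ 0.016  0.007 -1.   ] op 0.4995718926471313 F [ 0.3 -0.7 -0.5] M [-0.03 -0.02  0.01]
(np.int32(342), array([470.8, 424.3]), array([34.6,  5.8]), np.float32(88.32698))
```

View pics/f1.png

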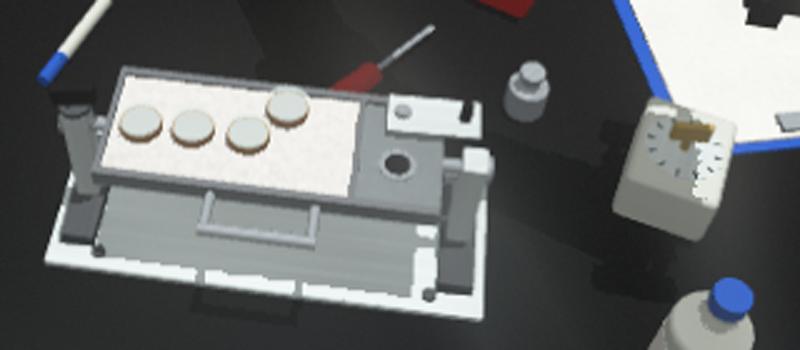

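View pics/f2.png

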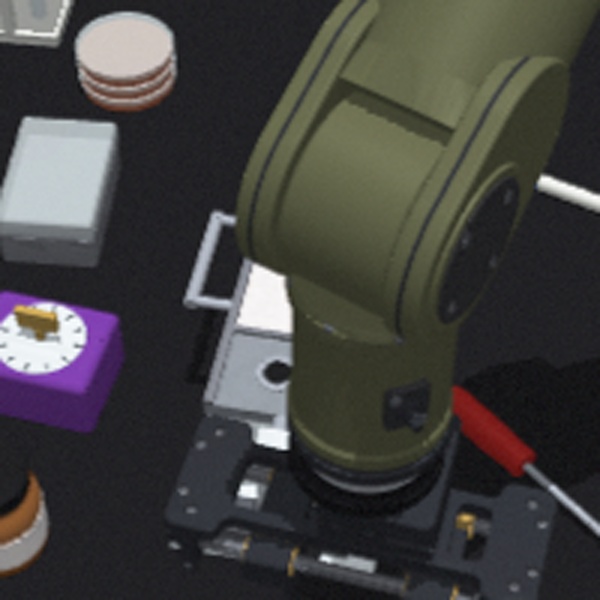

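The knock has happened: the +y dish now sits near the -x bezel, at crop px (287,107), and has to be put right. The key is at 88°, its wound position, and everything else is unchanged.

{"fn": "move_arm", "kwargs": {"targets": [[[0, 0, 0, 0, -0.045, 0, 0.75], [0, 0, 0.03, 0.005, -0.049, 0, 0.75], [0, 0.01, 0.03, 0.005, -0.049, 0, 0.75], [0, 0, 0, 0.005, -0.049, 0, 0.75], [0, 0, 0, 0.005, -0.049, 0, 0.75]]]}}

```text
clock: 54.2
tool_pos: [0.4807, 0.1848, 0.2453]
eef_rot: [1.0, -0.03, -0.005, -0.003]
contact_force: [0.6, -1.2, -0.6]
opening: 0.75
```

{"fn": "move_arm", "kwargs": {"targets": [[[0, 0, 0, 0.005, -0.049, 0, 0.75], [0, 0, 0, 0.005, -0.02, 0, 0.75], [0, 0, 0, 0, 0, 0, 0.75]]]}}

```text
clock: 54.5
tool_pos: [0.4883, 0.1044, 0.2407]
eef_rot: [0.999, -0.036, -0.01, 0.001]
contact_force: [-0.0, -0.3, 0.8]
opening: 0.751
```

```bash
python3 - <<'E'
from h import *
s,m=st();print(np.degrees(np.arctan2(m[1,0],m[0,0])))
w=r.snapshot('wrist');sc=r.snapshot('scene')
for d in dishes(w,.1285):print(d)
print('scene',atz(sc,(242.8,344.8),.1285), 'others',[atz(sc,(200+y*.4,230+x*.4),.1285)[:2] for x,y in [(140,121),(192,126),(248,133)]])
P=atz(w,dishes(w)[0][0],.12)
a=w['frame'][150:400,200:440,::-1]
cv2.imwrite('pics/w6.png',cv2.resize(w['frame'][:,:,::-1],(800,600),interpolation=cv2.INTER_CUBIC))
E
```

```text
t 54.5 pos [0.4883 0.1044 0.2407] x [ 0.997 -0.073 -0.02 ] z [-0.02  -0.002 -1.   ] op 0.7505651244375864 F [-0.  -0.3  0.8] M [-0.01 -0.14 -0.02]
-4.166067201792076
([266.0, 349.0], 0.8, array([0.5056, 0.0826, 0.1285]))
([362.0, 386.0], 0.75, array([0.528 , 0.0098, 0.1285]))
([298.0, 390.0], 0.65, array([0.5312, 0.0587, 0.1285]))
([431.0, 390.0], 0.41, array([ 0.5298, -0.052 ,  0.1285]))
([167.0, 383.0], 0.26, array([0.5286, 0.1438, 0.1285]))
scene [0.51026135 0.0814285  0.1285    ] others [array([ 0.53452582, -0.03375184]), array([0.53592622, 0.00806278]), array([0.53902619, 0.05278572])]
```

View pics/w6.png

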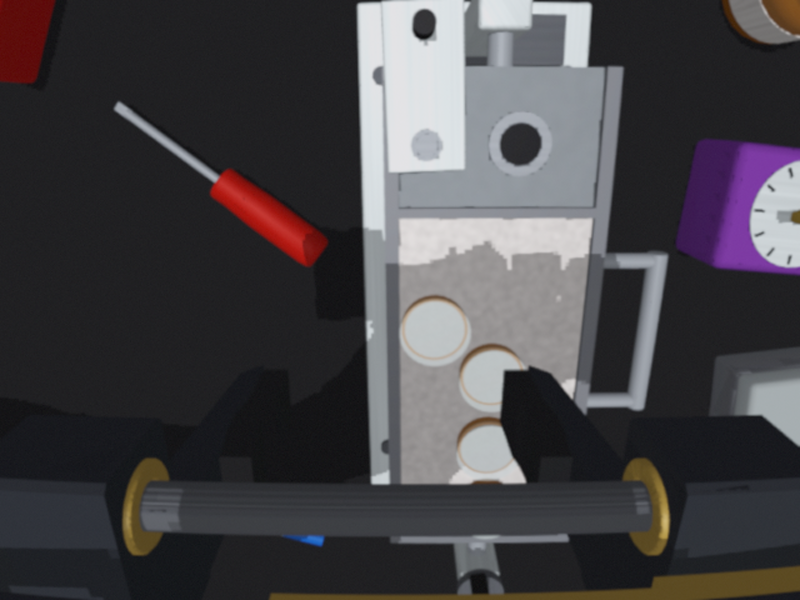

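```bash
python3 - <<'E'
from h import *
w=r.snapshot('wrist');f=w['frame'].astype(int)
for row in (250,264,278):
    print(row,[tuple(f[row,c]) for c in range(306,330,1)] if row==264 else [int(f[row,c].sum()//3) for c in range(306,330)])
print('right',[int(f[264,c].sum()//3) for c in range(368,384)])
print('bezel row 225',[int(f[225,c].sum()//3) for c in range(300,330)])
for rc in [(264,320),(264,376)]: print(atz(w,rc,.1285))
# ellipse of the top
g=cv2.cvtColor(w['frame'],cv2.COLOR_RGB2HSV);m=((w['frame'][...,1].astype(int)-w['frame'][...,0])>1).astype(np.uint8)
m=cv2.morphologyEx(m,cv2.MORPH_OPEN,np.ones((3,3),np.uint8))
n,l,s,c=cv2.connectedComponentsWithStats(m)
for i in range(1,n):
    if 600<s[i,4]<3000:
        ct=max(cv2.findContours((l==i).astype(np.uint8),0,1)[0],key=len);print(s[i],np.round(c[i],1),cv2.fitEllipse(ct))
E
```

```text
250 [147, 148, 146, 133, 106, 94, 93, 93, 92, 93, 93, 92, 95, 102, 125, 144, 148, 149, 149, 149, 150, 151, 154, 154]
264 [(np.int64(143), np.int64(148), np.int64(151)), (np.int64(143), np.int64(149), np.int64(152)), (np.int64(141), np.int64(147), np.int64(150)), (np.int64(130), np.int64(134), np.int64(138)), (np.int64(102), np.int64(105), np.int64(110)), (np.int64(90), np.int64(91), np.int64(96)), (np.int64(90), np.int64(91), np.int64(96)), (np.int64(88), np.int64(91), np.int64(96)), (np.int64(89), np.int64(91), np.int64(96)), (np.int64(89), np.int64(91), np.int64(97)), (np.int64(89), np.int64(91), np.int64(96)), (np.int64(89), np.int64(91), np.int64(96)), (np.int64(90), np.int64(92), np.int64(97)), (np.int64(101), np.int64(102), np.int64(106)), (np.int64(126), np.int64(125), np.int64(127)), (np.int64(144), np.int64(142), np.int64(141)), (np.int64(143), np.int64(137), np.int64(133)), (np.int64(145), np.int64(131), np.int64(118)), (np.int64(169), np.int64(149), np.int64(129)), (np.int64(186), np.int64(168), np.int64(149)), (np.int64(190), np.int64(182), np.int64(171)), (np.int64(191),
[... 980 characters left out ...]
71  291   35   40 1084] [388.4 310.4] ((388.65966796875, 310.4291687011719), (33.456443786621094, 41.731956481933594), 11.802760124206543)
[ 583  301   57   57 1990] [616.4 323.3] ((617.5294189453125, 324.53167724609375), (49.1065788269043, 65.59326171875), 116.05146026611328)
[ 368  349   43   36 1171] [388.9 366.3] ((388.8973083496094, 366.3613586425781), (33.949378967285156, 41.94390869140625), 80.11980438232422)
[113 395  45  31 841] [132.5 410.2] ((134.08810424804688, 410.9774169921875), (31.64805793762207, 40.20958709716797), 96.49916076660156)
[ 313  426  141   48 2081] [382.7 444.4] ((379.34271240234375, 447.76446533203125), (41.023677825927734, 142.1045684814453), 87.16893005371094)
```

The dish slid until it met the bezel. Its rim is tangent to the bezel's inner edge (col 319.5 in every row, no overlap) and clears its neighbour, so it lies flat on the window. Moving it after winding the key would add risk and break the order, so I leave it and hand in.

```bash
python3 - <<'E'
from h import *
st();print(r.finish_job());print(r.get_state()['clock'])
E
```

```text
t 54.75 pos [0.4881 0.1111 0.242 ] x [ 0.998 -0.062 -0.017] z [-0.017  0.003 -1.   ] op 0.7489606905498793 F [ 0.2 -0.4 -0.2] M [-0.07 -0.09  0.03]
the job is handed in; nothing more can be done
None
the job is handed in; nothing more can be done
```

I carried out every step in the order asked and handed the job in at about 55 s. However, one push went over the 120 N wrist-force limit, so the run may be failed for that.

- **Panel:** It is turned window up. Closed fingers pressed on the handle met a hard stop with the bar at its level height.
- **Force limit:** While I confirmed that stop at about 10 s, the wrist force read 121 N in z, about 127 N in all, for one control row.
- **Lock:** I turned the knob about 72° clockwise to its stop, where the moment rose to 0.65 N m.
- **Dust cover:** It is swung fully aside to its stop (about 12 N), and the pictures show the sensor port bare.
- **Dishes:** All four were laid flat in a row on the window. A later picture showed that one had been knocked about 4 cm towards the bezel.
    - **Knocked dish:** The last wrist picture has its rim just touching the bezel with no overlap, and clear of its neighbour. I judged it flat and left it, because moving it after the key would have broken the order.
    - **What I couldn't confirm:** I had no direct check of its tilt.
- **Timer key:** I wound the white timer's key in two strokes, about 227° in all, to its stop. The moment jumped from 0.10 to 0.51 N m, and the key stayed there after release.

I moved nothing else on purpose, and the last pictures showed nothing else displaced. At hand-in the gripper was empty above the panel with near-zero contact force.

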